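Spin-check, park and cover the scanner rotor

TASK

Give the flat rotor on the blue housing a brisk spin by hand (half a turn a second or faster) and leave it running free for a second or two to check its bearing; then, while it is still turning, slow it with a gentle fingertip so that it comes to rest with its hole in line with the fixed fork's slot, and let go. Then draw the square cover out from under the riser shelf by its tab, let it stand on the bench clear of the shelf, take it again by the knob on its top and lower it over the rotor until it sits flush on the housing, its inside pin through the slot and the hole. Do not press hard on the rotor, do not drop the cover, and do not disturb the other things on the bench.

Things in the scene. Friction and masses are not known exactly. Their poses are not given: they have to be found in the camera images.
- turret_seat (a point): Blue housing 175 x 175 x 60 mm, fixed to the bench. The point is the centre of its top face, on the rotor's axis; its x axis points to the fixed fork, z up. On the top face is a raised square black boss 124 x 124 x 6 mm that the cover goes round with 3 mm to spare per side.
- rotor (a joint): Angle of the steel rotor about the upright axis, counter-clockwise positive from above, counts on over full turns. At 0 (and each full turn) its hole is exactly under the fork's slot. The rotor runs almost without friction (slowing by about 0.6 rad/s each second, so it coasts for 5 to 8 s from a brisk spin) but stays where it is stopped.
- disc_top (a point): Centre of the rotor's smooth flat top, about 79 mm above the bench. The rotor is a steel disc of 108 mm diameter, 8 mm thick, 570 g, above the boss; its spindle is sprung downwards: it yields about 1 mm per 2 N after the first 1 N, to a stop at 4 mm. Inside a radius of 31 mm the top is plain.
- hole (a point): Centre, at the disc's top face, of the one 16 mm through hole in the rotor, 41 mm from its axis.
- slot (a point): Point in the middle of the fork's slot, at the height of the disc's top face, 41 mm from the axis, where the hole must stop. The fixed fork is two aluminium prongs along the housing's x axis, from 29 to 62 mm from the axis, with a 14 mm wide slot between them; the prongs are 6 to 10 mm above the disc's top, held by a post outside its rim.
- riser_edge (a point): Middle of the free (+y) upper edge of the riser shelf's board; its +y axis points out of the shelf towards the open bench. Board 320 x 300 mm, 15 mm thick, underside 92 mm above the bench, on two side panels; fixed.
- cover_seat (a point): Centre of the cover's open underside (the plane of its lower rim). Grey square box-shaped cover, open below, 136 x 136 mm outside, 130 mm inside, 50 mm high plus the knob, 0.26 kg. z up. A steel pin 8 mm thick hangs inside from its roof, 41 mm along the cover's +x from the centre, ending 13 mm above the lower rim: the cover goes on with its x axis along the housing's x axis. It starts standing on the bench half under the riser, its knob below the board.
- cover_tab_grip (a point): Grip point, at the middle of the upright tab on the cover's +y side: 10 mm thick (along the cover's x), 46 mm long (along y, from the wall), 36 mm high; the point is 93 mm from the cover's centre and 30 mm above the lower rim.
- cover_tab: The tab; origin where it joins the wall.
- cover_knob_grip (a point): Grip point at the middle of the bar knob on the cover's top: 14 mm thick (along the cover's x), 44 mm long (along y), from 50 to 79 mm above the lower rim; the point is 64 mm above the rim, over the cover's centre.
- cover_knob: The bar knob; origin at its foot, on the cover's top.
- spindle: The sprung spindle together with the rotor it carries; it does not turn itself; origin on the axis, 6 mm below the underside of the rotor.
- cover: The whole cover with tab and knob; same origin and axes as point cover_seat.
- breadboard: Bystander: white breadboard 55 x 165 x 14 mm, origin under its centre.
- board: Bystander: blue circuit board 54 x 70 x 17 mm, origin under its centre.
- buzzer: Bystander: black round speaker, 52 mm diameter, 26 mm high, origin under its centre.
- screwdriver: Bystander: screwdriver lying on the bench, about 200 mm long.
- reel: Bystander: solder reel standing on its flange, 60 mm diameter, 42 mm high, origin under its centre.
There are look-alikes about, which are no part of the job. What is shaped like the cover but yellow is not meant.

How it is judged:
By the outcome, as a careful person would: the job done as asked, in the order asked, and still so for the second after the job is handed in, with the robot touching nothing.
It also fails if it takes over 64 s, if anything falls off the work surface, if the arm or the gripper's body presses on something with over 40 N, if the wrist force passes 120 N, or if a joint passes its speed limit or range.

ROBOT

A 6-joint arm with a two-finger parallel gripper is mounted at the origin on the work surface. World frame = base frame: x ahead of the robot, y to its left, z up, the work surface at z = 0. Lengths are in m, angles in rad, forces in N, time in s.
With the tool pointing down it reaches from about 0.35 to 0.725 m from the base axis. Payload 6 kg.
Tool frame: the origin (TCP) lies on the centre line of the jaws, within the pads' length; the fingertips stand 25 mm ahead of it and the grasp point (between the pads) lies 6 mm ahead of it; z points along the fingers, y is the direction in which the jaws open and shut (so a half turn about z gives the same grasp; the last joint's range is limited). The gripper opens to 85 mm and grips with 20 to 120 N. Pads are 22 mm wide; open, the fingers measure 114 mm over their backs; the gripper's body (76 mm by 85 mm) begins 54 mm behind the grasp point. The pads swing forward as they close: fully open they stand 13 mm farther back than shut.
Start: joints at [-0.952, 0.04, 0.085, 0, -1.615, -0.334], TCP at [0.169, -0.576, 0.235] pointing down, gripper open.
Joint ranges: [-2.56, 2.56], [-1.29, 2.01], [-1.08, 1.49], [-3.29, 1.98], [-2.81, -0.18], [-2.99, 2.99]. Speed limits (rad/s): [2.57, 2.57, 3.01, 3.14, 3.14, 3.14].

INTERFACE

Orientations are given as a rotation vector (axis times angle).
In Python, from workcell import state, read_camera, camera_model, sign_off gives the robot as it stands.
- The arm moves only by the tool send_rows, never from a script. Its argument "series" is a list of rows, each a list of 5 numbers: the opening, from -1 (shut) to 1 (fully open), then the shift along the tool's x, y, z in m, then the turn about the tool's z in rad. In form: [[hand, tx, ty, tz, twist], ...]. A call has 1 to 5 rows; each row shifts and turns the pose as measured when the row begins, along the tool's axes as they then stand; what a row does not reach is not made up. A row lasts 1/8 s, in which the tool goes at most 62.5 mm and 10.7 degrees, less where a joint would pass 70% of its speed; a pose out of reach is approached as far as the arm can. A call is refused whole if a number of a shift passes 0.0625 or a number of a turn 0.188, either way. A call with a gripper value outside its range is refused whole. The fingers move at their own pace and stop on an object; "force" is the grip in N (left out, the last holds). Time passes only in rows, so rows that do not move let the fingers close. It gives the time, the measured TCP pose, the force and the opening at its end, in the units of the state.
- state(): the state, without advancing time (a new reading comes with each control period).
- read_camera(name): name is "scene" or "top" or "wrist"; returns the picture (480x640x3 uint8, blue, green, red); there is no depth.
- camera_model(name): a dict with "mtx" (3x3 intrinsics, pixels), "D" ([k1, k2, p1, p2, k3] as OpenCV has them; the pictures are not rectified), "extrinsics" (4x4, takes a point from world to camera coordinates). Camera axes: x right, y down, z forward; pixel columns grow to the right and rows downward; lengths in m; the calibration is good to about 2 mm. A picture is of the moment at which its call begins: read the wrist's pose just before it. camera_model takes no time and is no camera call; for the wrist camera it gives the pose at the moment of the call.
- sign_off(): hands the job in, once; it reports no verdict.
The state is a dict: "time_s": time; "joints": joint angles; "qvel": joint speeds; "effort": joint torques, N m; "eef_pos": TCP position; "tool_rot": TCP orientation; "contact_force": force on the tool from outside, world axes, zero at the start; "torque": the same for the moment, N m; "gripper_width": finger opening in m.
Only numpy, scipy, OpenCV 4.12 (cv2) and the standard library are available. Lean on these libraries where they do the work, as an engineer would, in place of code of your own. Each camera call takes 0.05 s, during which the arm holds its last target. There are 200 camera calls.

## Working session

There is one attempt and no reset: what is moved stays moved. The work goes in short steps, Python scripts to look and compute and a tool call to move; the robot and the scene stay as the last step left them, time stands still between calls to the robot, and variables do not carry over. Pictures are saved under pics/ and viewed, about 8 in all and at most 12, crops included, and the job is handed in when it is done.

Besides the shell and the picture viewer there is one more tool, called after ">>>" as name([rows], argument=value, ...), one row to a line, values as JSON. send_rows: Moves the arm, as the interface text tells. Its arguments: {"type":"object","properties":{"series":{"type":"array"},"force":{"type":"number"}},"required":["series"]}

```bash
ls; mkdir -p pics; python3 - <<'E'
from workcell import *
import cv2,numpy as np
print(state())
for n in("scene","top","wrist"):
    m=camera_model(n);print(n,np.array(m["mtx"]).round(1).tolist(),np.round(m["D"],4),np.round(m["extrinsics"],4).tolist())
    cv2.imwrite(f"pics/{n}0.png",read_camera(n))
E
```

```text
pics
{'time_s': 0.0, 'joints': array([-9.52310412e-01,  4.08132055e-02,  8.37728458e-02, -4.53962636e-04,
       -1.61550674e+00, -3.33718756e-01]), 'qvel': array([ 0.00249666,  0.00133912,  0.00020025, -0.00014476,  0.00093932,
       -0.00017984]), 'effort': array([-5.58511201e-04, -3.68199134e+01,  3.47423780e+01,  6.93231627e+00,
       -5.30162491e-03,  3.50909249e-05]), 'eef_pos': array([ 0.16854948, -0.57549173,  0.23415909]), 'tool_rot': array([ 4.45775432e-01, -3.10940061e+00, -2.77041586e-03]), 'contact_force': array([-0.06327265,  0.08978619,  0.51027231]), 'torque': array([-0.03384572,  0.00737792, -0.00577176]), 'gripper_width': 0.08574071264175451}
scene [[491.4, 0.0, 315.7], [0.0, 491.4, 233.6], [0.0, 0.0, 1.0]] [-0.0742  0.      0.      0.      0.    ] [[0.449, 0.8933, 0.0204, -0.2384], [0.5123, -0.2386, -0.825, -0.2022], [-0.7321, 0.3808, -0.5648, 1.5283], [0.0, 0.0, 0.0, 1.0]]
top [[482.3, 0.0, 325.9], [0.0, 482.3, 238.2], [0.0, 0.0, 1.0]] [-0.0667  0.      0.      0.      0.    ] [[0.0003, -1.0, -0.006, 0.01], [-0.9818, 0.0009, -0.1901, 0.5156], [0.1901, 0.006, -0.9817, 1.4013], [0.0, 0.0, 0.0, 1.0]]
wrist [[342.3, 0.0, 319.4], [0.0, 342.3, 243.6], [0.0, 0.0, 1.0]] [-0.0179  0.      0.      0.      0.    ] [[-0.2805, 0.9599, 0.0007, 0.5997], [0.9065, 0.2647, 0.3289, -0.0431], [0.3155, 0.0929, -0.9444, 0.3805], [0.0, 0.0, 0.0, 1.0]]
```

View pics/top0.png

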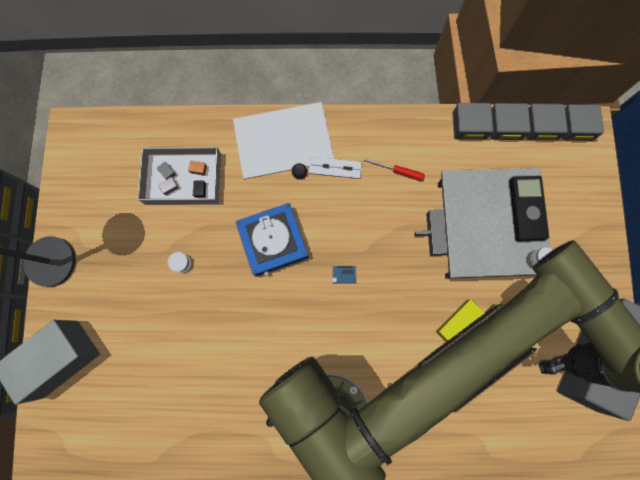

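View pics/scene0.png

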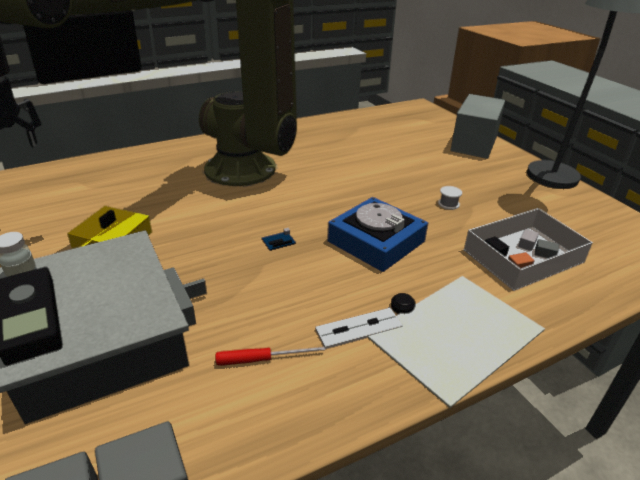

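Top view: housing (272,239) with the fork at about (266,222). Riser at (495,222), grey cover poking out at (438,232) with its tab at (422,233). The only look-alike is the yellow one at (463,320). Grey is the one meant. Close crop and measurement next.

```bash
cat > h.py <<'E'
import numpy as np,cv2
from workcell import *
def ray(m,px):
    K=np.array(m["mtx"]);D=np.array(m["D"]);E=np.array(m["extrinsics"])
    u=cv2.undistortPoints(np.array(px,float).reshape(-1,1,2),K,D).reshape(-1,2)
    d=np.c_[u,np.ones(len(u))]@E[:3,:3]; o=-E[:3,:3].T@E[:3,3]
    return o,d
def onz(m,px,z):
    o,d=ray(m,px); return o+d*((z-o[2])/d[:,2])[:,None]
def proj(m,P):
    E=np.array(m["extrinsics"]);r=cv2.Rodrigues(E[:3,:3])[0]
    return cv2.projectPoints(np.array(P,float).reshape(-1,1,3),r,E[:3,3],np.array(m["mtx"]),np.array(m["D"]))[0].reshape(-1,2)
E
python3 - <<'E'
from h import *
t=cv2.imread("pics/top0.png");s=cv2.imread("pics/scene0.png")
up=lambda i,x,y,w,h,k:cv2.resize(i[y:y+h,x:x+w],None,fx=k,fy=k,interpolation=cv2.INTER_CUBIC)
a=up(t,232,200,80,80,5);b=up(t,400,190,80,80,5)
cv2.imwrite("pics/crop1.png",np.hstack([a,b]))
m=camera_model("top")
hsv=cv2.cvtColor(t,cv2.COLOR_BGR2HSV)
mk=cv2.inRange(hsv,(100,150,60),(125,255,255));mk[:, :232]=0;mk[:,312:]=0;mk[:200]=0;mk[280:]=0
# brighter top only
c=max(cv2.findContours(mk,0,2)[0],key=cv2.contourArea)
print(cv2.minAreaRect(c)); bx=cv2.boxPoints(cv2.minAreaRect(c));print(bx.round(1).tolist(),onz(m,bx,.06).round(4).tolist())
E
```

```text
((271.3864440917969, 238.88978576660156), (56.48991775512695, 57.2450065612793), 70.70995330810547)
[[235.0, 221.6999969482422], [289.1000061035156, 202.8000030517578], [307.70001220703125, 256.1000061035156], [253.6999969482422, 275.0]] [[0.5646, 0.2839, 0.06], [0.6231, 0.1215, 0.06], [0.4596, 0.0637, 0.06], [0.4032, 0.2228, 0.06]]
```

View pics/crop1.png

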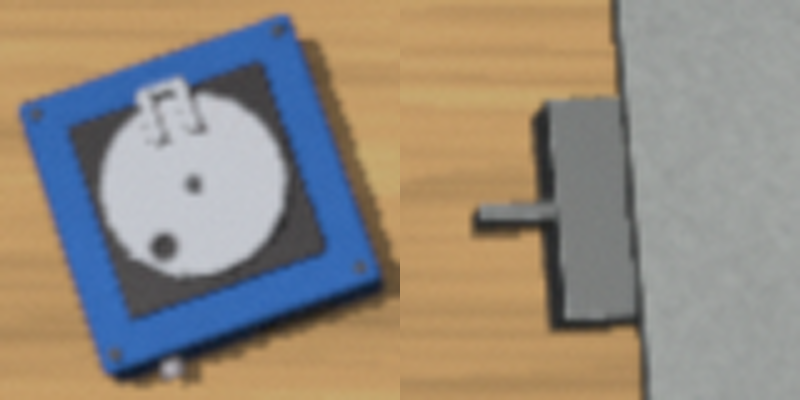

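Crop: fork at top-left (170,105), rotor axis (194,184), hole at (163,246), so about half a turn from the slot. The grey cover's tab is at crop-right (475..555,215) and points along world +y. The choice of cover is confirmed. Next the wrist camera geometry, cover measurement and bystander positions.

```bash
python3 - <<'E'
from h import *
from scipy.spatial.transform import Rotation as R
s=state();T=R.from_rotvec(s["tool_rot"]).as_matrix();m=camera_model("wrist")
o,d=ray(m,[[320,240]])
print("cam in tool",(T.T@(o-s["eef_pos"])).round(4),"axis",(T.T@d[0]).round(3),"imgx",(T.T@np.array(m["extrinsics"])[0,:3]).round(2))
m=camera_model("top")
p=lambda x,y,X,Y:[X+x/5,Y+y/5]
print("disc axis",onz(m,[p(194,184,232,200)],.079).round(4))
print("hole",onz(m,[p(163,246,232,200)],.079).round(4))
print("prong ends/slot", onz(m,[p(180,137,232,200),p(163,92,232,200)],.087).round(4))
print("tab tip/root",onz(m,[p(76,214,400,190),p(153,212,400,190)],.048).round(4))
print("cover corners top",onz(m,[p(150,102,400,190),p(163,319,400,190)],.05).round(4))
print("riser edge",onz(m,[p(216,0,400,190),p(245,395,400,190)],.107).round(4))
print("breadboard,board,buzzer,sd,reel",onz(m,[[335,167],[344,275],[300,171],[395,170],[179,262]],.02).round(3).tolist())
E
```

```text
cam in tool [ 0.0849  0.     -0.1388] axis [-0.319  0.001  0.948] imgx [-0.  1.  0.]
disc axis [[0.5143 0.1724 0.079 ]]
hole [[0.4771 0.1898 0.079 ]]
prong ends/slot [[0.5409 0.1803 0.087 ]
 [0.5682 0.191  0.087 ]]
tab tip/root [[ 0.5323 -0.2599  0.048 ]
 [ 0.5335 -0.3067  0.048 ]]
cover corners top [[ 0.6015 -0.3073  0.05  ]
 [ 0.4676 -0.3096  0.05  ]]
riser edge [[ 0.6491 -0.3368  0.107 ]
 [ 0.4144 -0.3425  0.107 ]]
breadboard,board,buzzer,sd,reel [[0.751, -0.019, 0.02], [0.408, -0.045, 0.02], [0.738, 0.092, 0.02], [0.741, -0.208, 0.02], [0.447, 0.46, 0.02]]
```

```bash
cat >> h.py <<'E'
from scipy.spatial.transform import Rotation as R
def yaw(s=None):
    T=R.from_rotvec((s or state())["tool_rot"]).as_matrix();return np.arctan2(T[1,0],T[0,0])
def plan(tgt,ty,hand,n,rd=4):
    s=state();p=s["eef_pos"];y=yaw(s);d=(np.array(tgt)-p)/n
    dy=(ty-y+np.pi)%(2*np.pi)-np.pi
    print("pos",p.round(4),"yaw",round(y,4),"t",round(s["time_s"],3),"F",s["contact_force"].round(1),"w",round(s["gripper_width"],4))
    for i in range(n):
        a=y+dy*i/n; c,q=np.cos(a),np.sin(a)
        print([hand]+np.round([c*d[0]+q*d[1],q*d[0]-c*d[1],-d[2],-dy/n],rd).tolist())
AX=np.array([.5135,.1727]);HY=.349
def hw(x,y,A=AX,h=HY): return [A[0]+x*np.cos(h)-y*np.sin(h),A[1]+x*np.sin(h)+y*np.cos(h)]
E
python3 -c "
from h import *
plan(hw(-.022,0)+[.16],-1.22,-1,15,3)"
```

```text
pos [ 0.1686 -0.5756  0.2344] yaw -2.8568 t 0.15 F [-0.1 -0.4 -0.8] w 0.0852
[-1, -0.035, 0.041, 0.005, -0.109]
[-1, -0.039, 0.037, 0.005, -0.109]
[-1, -0.043, 0.033, 0.005, -0.109]
[-1, -0.046, 0.028, 0.005, -0.109]
[-1, -0.049, 0.023, 0.005, -0.109]
[-1, -0.051, 0.017, 0.005, -0.109]
[-1, -0.053, 0.012, 0.005, -0.109]
[-1, -0.054, 0.006, 0.005, -0.109]
[-1, -0.054, 0.0, 0.005, -0.109]
[-1, -0.054, -0.006, 0.005, -0.109]
[-1, -0.053, -0.012, 0.005, -0.109]
[-1, -0.051, -0.017, 0.005, -0.109]
[-1, -0.049, -0.023, 0.005, -0.109]
[-1, -0.046, -0.028, 0.005, -0.109]
[-1, -0.043, -0.033, 0.005, -0.109]
```

>>> send_rows([
  [-1, -0.035, 0.041, 0.005, -0.109],
  [-1, -0.039, 0.037, 0.005, -0.109],
  [-1, -0.043, 0.033, 0.005, -0.109],
  [-1, -0.046, 0.028, 0.005, -0.109],
  [-1, -0.049, 0.023, 0.005, -0.109],
], force=25)

```text
time_s: 0.78
eef_pos: [0.2768, -0.3231, 0.2053]
tool_rot: [1.28, -2.867, -0.012]
contact_force: [1.0, -0.0, 0.5]
gripper_width: 0.0001
```

>>> send_rows([
  [-1, -0.051, 0.017, 0.005, -0.109],
  [-1, -0.053, 0.012, 0.005, -0.109],
  [-1, -0.054, 0.006, 0.005, -0.109],
  [-1, -0.054, 0, 0.005, -0.109],
  [-1, -0.054, -0.006, 0.005, -0.109],
])

```text
time_s: 1.4
eef_pos: [0.3826, -0.0645, 0.1807]
tool_rot: [-2.025, 2.396, 0.01]
contact_force: [2.1, -0.7, -0.3]
gripper_width: 0.0005
```

>>> send_rows([
  [-1, -0.053, -0.012, 0.005, -0.109],
  [-1, -0.051, -0.017, 0.005, -0.109],
  [-1, -0.049, -0.023, 0.005, -0.109],
  [-1, -0.046, -0.028, 0.005, -0.109],
  [-1, -0.043, -0.033, 0.005, -0.109],
])

```text
time_s: 2.02
eef_pos: [0.4835, 0.1969, 0.1575]
tool_rot: [-2.61, 1.731, 0.005]
contact_force: [0.1, 0.2, -0.1]
gripper_width: 0.0
```

```bash
python3 -c "
from h import *
plan(hw(-.022,0)+[.16],-1.22,-1,5,3)"
```

```text
pos [0.4835 0.1969 0.1575] yaw -1.1713 t 2.025 F [ 0.1  0.2 -0.1] w 0.0
[-1, 0.007, 0.001, -0.0, 0.01]
[-1, 0.007, 0.001, -0.0, 0.01]
[-1, 0.007, 0.001, -0.0, 0.01]
[-1, 0.007, 0.001, -0.0, 0.01]
[-1, 0.007, 0.0, -0.0, 0.01]
```

```bash
python3 - <<'E'
from h import *
m=camera_model("wrist");w=read_camera("wrist");cv2.imwrite("pics/w1.png",w);np.save("m1.npy",m,allow_pickle=True)
t=read_camera("top");cv2.imwrite("pics/t1.png",t)
k=cv2.resize(t[195:285,225:315],(480,480),interpolation=cv2.INTER_CUBIC)
cv2.imwrite("pics/v1.png",cv2.resize(np.hstack([w,k]),None,fx=.714,fy=.714,interpolation=cv2.INTER_AREA))
E
```

```text
(no output)
```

View pics/v1.png

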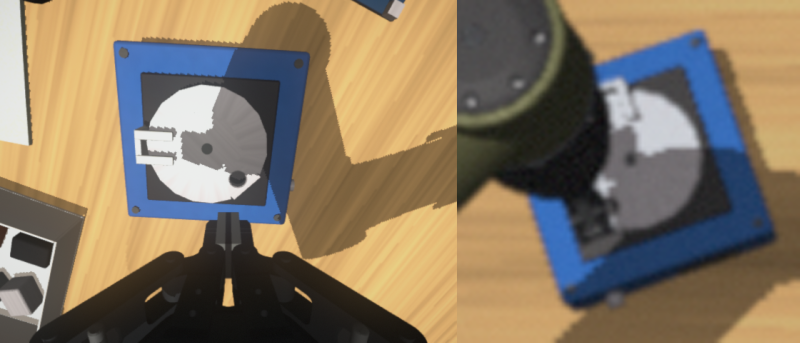

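Wrist view (0.714 scale): fork (155,146), rotor axis dot (207,149), hole (238,178), blue corners (115,41), (309,53), (128,217), fingertip (229,215). I'll refine the housing pose from it.

```bash
python3 - <<'E'
from h import *
m=np.load("m1.npy",allow_pickle=True).item();w=cv2.imread("pics/w1.png")
hsv=cv2.cvtColor(w,cv2.COLOR_BGR2HSV);g=hsv[...,2]
mk=cv2.inRange(hsv,(100,120,50),(128,255,255));mk[:40]=0;mk[:,450:]=0;mk[320:]=0
c=max(cv2.findContours(mk,0,2)[0],key=cv2.contourArea)
# edge fits of outer top face: top, left, right lines
P=cv2.convexHull(c)[:,0]
q=c[:,0].astype(float)
def fit(sel):
    v=cv2.fitLine(sel.astype(np.float32),cv2.DIST_HUBER,0,.01,.01).ravel();return v
import itertools
def line(a,b):
    a=np.array(a)/.714;b=np.array(b)/.714;u=(b-a)/np.linalg.norm(b-a)
    r=q-a; t=r@u; n=abs(r[:,0]*u[1]-r[:,1]*u[0]);L=np.linalg.norm(b-a)
    s=q[(n<5)&(t>.1*L)&(t<.9*L)];return fit(s),len(s)
Ls=[line((115,41),(309,53)),line((115,41),(128,217)),line((309,53),(285,223))]
print([l[1] for l in Ls])
W=[]
for v,_ in Ls:
    px=np.array([[v[2]-80*v[0],v[3]-80*v[1]],[v[2]+80*v[0],v[3]+80*v[1]]]);W.append(onz(m,px,.06)[:,:2])
for a in W: d=a[1]-a[0];print(a.round(4).tolist(),np.degrees(np.arctan2(d[1],d[0])).round(2))
def I(a,b):
    t=np.linalg.solve(np.c_[a[1]-a[0],-(b[1]-b[0])],b[0]-a[0]);return a[0]+t[0]*(a[1]-a[0])
A,B=I(W[0],W[1]),I(W[0],W[2]);print("corners",A,B,np.linalg.norm(A-B),"ang",np.degrees(np.arctan2(*(A-B)[::-1])))
e=(A-B)/np.linalg.norm(A-B);nn=np.array([-e[1],e[0]]);
print("centre ",(A+B)/2+nn*.0875,(A+B)/2-nn*.0875)
# dot and hole
for n,(x,y),r in(("dot",(207,149),9),("hole",(238,178),16)):
    x=int(x/.714);y=int(y/.714);s=g[y-r:y+r+1,x-r:x+r+1];d=(s<55).astype(np.uint8)
    M=cv2.moments(d,True);print(n,M["m00"],onz(m,[[x-r+M["m10"]/M["m00"],y-r+M["m01"]/M["m00"]]],.079).round(4))
print("fork",onz(m,np.array([[135,129],[133,163],[176,135],[176,158]])/.714,.089).round(4).tolist())
E
```

```text
[55, 35, 60]
[[0.5754, 0.1043], [0.4816, 0.0718]] -160.91
[[0.6101, 0.1584], [0.5711, 0.2676]] 109.67
[[0.4179, 0.1931], [0.4555, 0.0874]] -70.42
corners [0.62346675 0.12091269] [0.46332773 0.06550295] 0.16945426467641855 ang 19.08614469127367
centre  [0.51478567 0.17589777] [0.57200881 0.01051787]Traceback (most recent call last):
  File "<stdin>", line 30, in <module>
ZeroDivisionError: float division by zero
```

```bash
python3 - <<'E'
from h import *
m=np.load("m1.npy",allow_pickle=True).item();w=cv2.imread("pics/w1.png")
g=cv2.cvtColor(w,cv2.COLOR_BGR2GRAY)
for n,(x,y),r in(("dot",(207,149),11),("hole",(238,178),18)):
    x=int(x/.714);y=int(y/.714);s=g[y-r:y+r+1,x-r:x+r+1];th=(int(s.min())+int(np.percentile(s,60)))/2;d=(s<th).astype(np.uint8)
    k,lab,st,ce=cv2.connectedComponentsWithStats(d);i=1+np.argmin([abs(ce[j]-r).sum() for j in range(1,k)])
    print(n,s.min(),th,st[i],onz(m,[ce[i]+[x-r,y-r]],.079).round(4))
br=(g>190).astype(np.uint8);br[:,260:]=0;br[:170]=0;br[240:]=0
print("fork",onz(m,np.array([[135,129],[133,163],[176,135],[176,158]])/.714,.089).round(4).tolist())
cv2.imwrite("pics/v2.png",cv2.resize(w[90:300,150:400],None,fx=3,fy=2.85,interpolation=cv2.INTER_CUBIC)[:598])
E
```

```text
dot 79 104.0 [  4   4  16  15 190] [[0.5147 0.1739 0.079 ]]
hole 55 90.5 [  7   8  22  22 376] [[0.4775 0.1895 0.079 ]]
fork [[0.577, 0.1792, 0.089], [0.5704, 0.2091, 0.089], [0.5432, 0.1705, 0.089], [0.5366, 0.1898, 0.089]]
```

View pics/v2.png

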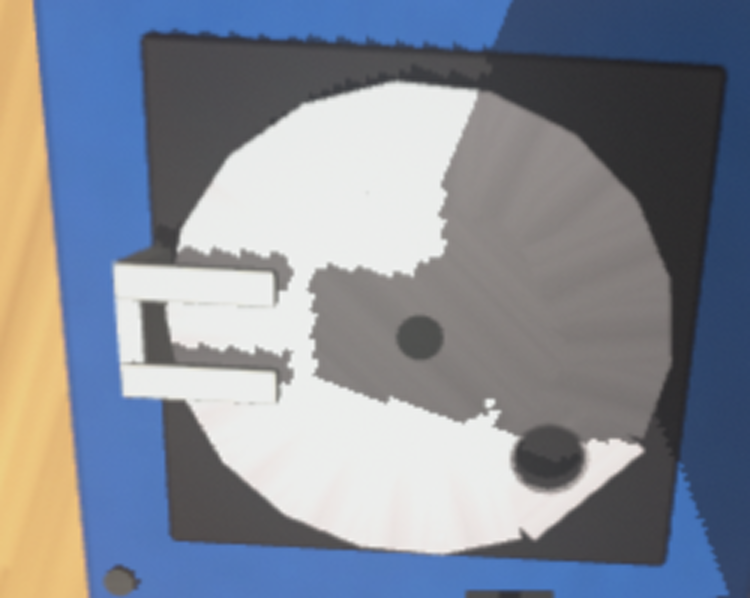

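Crop: boss corners (145,36), (722,68), (662,563), (172,540); prong edges at rows 298 and 366; hole (548,458).

```bash
python3 - <<'E'
from h import *
m=np.load("m1.npy",allow_pickle=True).item()
f=lambda L:np.array(L)/[3,2.85]+[150,90]
b=onz(m,f([(145,36),(722,68),(662,563),(172,540)]),.066)[:,:2];print(b.round(4).tolist(),b.mean(0))
for i,j in((1,0),(2,3),(0,3),(1,2)):
    d=b[j]-b[i];print(np.linalg.norm(d).round(4),np.degrees(np.arctan2(d[1],d[0])).round(2))
k=onz(m,f([(275,270),(275,375),(116,263),(124,395)]),.089)[:,:2]
print("fork tip mid",k[:2].mean(0),"end mid",k[2:].mean(0))
d=k[2:].mean(0)-b.mean(0);print("fork dir",np.degrees(np.arctan2(d[1],d[0])))
E
```

```text
[[0.5917, 0.1366], [0.4781, 0.096], [0.437, 0.2103], [0.5514, 0.2518]] [0.5145404  0.17367068]
0.1207 19.66
0.1216 19.93
0.1221 109.32
0.1215 109.76
fork tip mid [0.54306524 0.18017091] end mid [0.57217213 0.19414436]
fork dir 19.5575864369472
```

```bash
sed -i 's/^AX=.*/AX=np.array([.5146,.1738]);HY=.343/' h.py; python3 -c "
from h import *
plan(hw(-.021,.022)+[.1085],HY-np.pi/2,-1,4,4)"
```

```text
pos [0.4831 0.1983 0.1549] yaw -1.1701 t 2.125 F [ 0.1 -1.5  0.5] w -0.0002
[-1, 0.0029, 0.0001, 0.0116, 0.0144]
[-1, 0.0029, 0.0, 0.0116, 0.0144]
[-1, 0.0029, -0.0, 0.0116, 0.0144]
[-1, 0.0029, -0.0001, 0.0116, 0.0144]
```

>>> send_rows([
  [-1, 0.003, 0, 0.012, 0.014],
  [-1, 0.003, 0, 0.012, 0.014],
  [-1, 0.003, 0, 0.012, 0.014],
  [-1, 0.003, 0, 0.01, 0.014],
  [-1, 0, 0, 0, 0],
])

```text
time_s: 2.75
eef_pos: [0.4868, 0.1843, 0.1048]
tool_rot: [-2.56, 1.815, 0.01]
contact_force: [0.9, -0.0, 0.0]
gripper_width: -0.0004
```

>>> send_rows([
  [-1, 0, 0, 0.001, 0],
  [-1, 0, 0, 0, 0],
])

```text
time_s: 3.0
eef_pos: [0.4873, 0.1842, 0.1047]
tool_rot: [-2.558, 1.814, 0.009]
contact_force: [0.2, -0.9, 0.5]
gripper_width: 0.0001
```

```bash
python3 -c "
from h import *
plan(hw(-.021,.022)+[.105],HY-np.pi/2,-1,1,4)"
```

```text
pos [0.4873 0.1842 0.1047] yaw -1.2338 t 3.0 F [ 0.2 -0.9  0.5] w 0.0001
[-1, -0.003, -0.0012, -0.0003, -0.006]
```

>>> send_rows([
  [-1, 0, 0, 0.001, 0],
  [-1, 0, 0, 0, 0],
])

```text
time_s: 3.25
eef_pos: [0.4875, 0.1846, 0.1043]
tool_rot: [-2.558, 1.813, 0.008]
contact_force: [-0.4, -0.5, -0.5]
gripper_width: -0.0002
```

>>> send_rows([
  [-1, 0, 0, 0.001, 0],
  [-1, 0, 0, 0, 0],
])

```text
time_s: 3.5
eef_pos: [0.4875, 0.1848, 0.1033]
tool_rot: [-2.558, 1.813, 0.008]
contact_force: [0.2, -0.1, -0.3]
gripper_width: 0.0006
```

>>> send_rows([
  [-1, 0, 0, 0.0005, 0],
  [-1, 0, 0, 0, 0],
])

```text
time_s: 3.75
eef_pos: [0.4875, 0.1848, 0.1028]
tool_rot: [-2.558, 1.813, 0.008]
contact_force: [0.6, -0.9, 0.5]
gripper_width: 0.0002
```

>>> send_rows([
  [-1, 0, 0, 0.001, 0],
  [-1, 0, 0, 0, 0],
])

```text
time_s: 4.0
eef_pos: [0.4875, 0.1847, 0.1017]
tool_rot: [-2.558, 1.813, 0.008]
contact_force: [-0.3, -0.8, 0.2]
gripper_width: 0.0002
```

>>> send_rows([
  [-1, 0, 0, 0.0007, 0],
  [-1, 0, 0, 0, 0],
])

```text
time_s: 4.25
eef_pos: [0.4875, 0.1848, 0.1009]
tool_rot: [-2.558, 1.813, 0.008]
contact_force: [0.6, 0.6, 0.2]
gripper_width: -0.0001
```

>>> send_rows([
  [-1, 0, 0, 0.001, 0],
  [-1, 0, 0, 0, 0],
])

```text
time_s: 4.5
eef_pos: [0.4875, 0.1848, 0.0998]
tool_rot: [-2.558, 1.813, 0.008]
contact_force: [-0.0, 0.8, -0.1]
gripper_width: -0.0003
```

```bash
python3 - <<'E'
from h import *
print(state()["contact_force"],state()["eef_pos"])
m=camera_model("wrist");w=read_camera("wrist");cv2.imwrite("pics/w2.png",w);np.save("m2.npy",m,allow_pickle=True)
s=state();print(s["contact_force"],s["effort"].round(2))
cv2.imwrite("pics/v3.png",cv2.resize(w[90:420,120:500],None,fx=2,fy=1.8,interpolation=cv2.INTER_CUBIC))
print(proj(m,[hw(0,0)+[.079],hw(.041,0)+[.079]]))
E
```

```text
[-0.02428907  0.82207187 -0.07433236] [0.48750859 0.18479806 0.09984944]
[ 0.96935824 -0.42040337 -0.2162867 ] [ 0.000e+00 -2.659e+01  3.407e+01  6.770e+00  2.000e-02 -0.000e+00]
[[275.97412869 262.31930769]
 [194.8746656  262.63298302]]
```

View pics/v3.png

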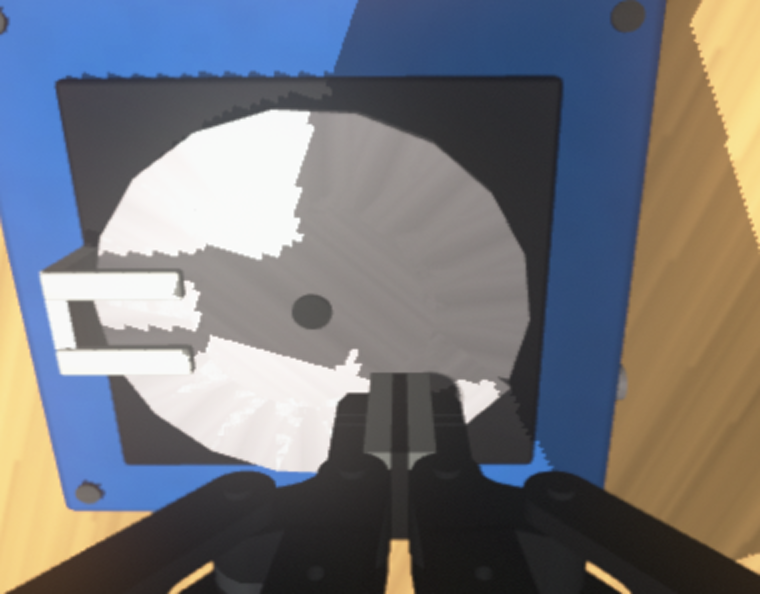

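```bash
python3 - <<'E'
from h import *
m=np.load("m2.npy",allow_pickle=True).item();s=state();T=R.from_rotvec(s["tool_rot"]).as_matrix()
for v in (293,295,297,299):
    o,d=ray(m,[[320,v]]);o=T.T@(o-s["eef_pos"]);d=T.T@d[0]
    k=(.011-o[0])/d[0];print(v,(o+k*d).round(4),s["eef_pos"][2]-(o+k*d)[2])
o,d=ray(m,[[120+312/2,90+311/1.8]])
E
python3 - <<'E'
from h import *
m=camera_model("wrist")
# rim of disc: leftmost/rightmost/top in crop -> diameter vs z
f=lambda L:np.array(L)/[2,1.8]+[120,90]
for z in(.073,.076,.079):
    p=onz(m,f([(312,311),(530,318),(500,385)]),z)[:,:2];print(z,p[0].round(4),np.linalg.norm(p[1]-p[0]).round(4),np.linalg.norm(p[2]-p[0]).round(4))
E
```

```text
293 [0.011  0.0003 0.004 ] 0.09596800701161955
295 [0.011  0.0003 0.002 ] 0.09794953248088643
297 [0.011  0.0003 0.    ] 0.09988509202133401
299 [ 0.011   0.0003 -0.0019] 0.10177627361161408
0.073 [0.5145 0.1767] 0.0571 0.0559
0.076 [0.5145 0.1754] 0.0561 0.0548
0.079 [0.5146 0.1741] 0.055 0.0538
```

>>> send_rows([
  [-1, 0, 0, 0.001, 0],
  [-1, 0, 0, 0, 0],
])

```text
time_s: 4.8
eef_pos: [0.4876, 0.1848, 0.0989]
tool_rot: [-2.558, 1.813, 0.008]
contact_force: [0.7, 1.1, 0.0]
gripper_width: 0.0002
```

>>> send_rows([
  [-1, 0, 0, 0.001, 0],
  [-1, 0, 0, 0, 0],
])

```text
time_s: 5.05
eef_pos: [0.4876, 0.1848, 0.0978]
tool_rot: [-2.558, 1.813, 0.008]
contact_force: [0.1, -0.4, -0.2]
gripper_width: 0.0003
```

```bash
python3 - <<'E'
from h import *
for i in range(4):
    read_camera("top") if i else 0
    s=state();print(s["contact_force"].round(2),s["torque"].round(3),s["eef_pos"].round(4))
E
```

```text
[ 0.07 -0.37 -0.15] [-0.008  0.01  -0.047] [0.4876 0.1848 0.0978]
[ 0.06 -0.43  0.84] [ 0.008 -0.012 -0.09 ] [0.4876 0.1848 0.0979]
[-0.12 -0.81 -0.37] [-0.005 -0.034 -0.025] [0.4876 0.1848 0.0979]
[ 0.16 -0.91  0.55] [ 0.013 -0.014  0.014] [0.4876 0.1849 0.098 ]
```

>>> send_rows([
  [-1, 0, 0, 0.0012, 0],
  [-1, 0, 0, 0, 0],
])

```text
time_s: 5.45
eef_pos: [0.4876, 0.1849, 0.0967]
tool_rot: [-2.558, 1.813, 0.008]
contact_force: [-0.5, 0.3, -0.3]
gripper_width: 0.0005
```

>>> send_rows([
  [-1, 0, 0, 0.0012, 0],
  [-1, 0, 0, 0, 0],
])

```text
time_s: 5.7
eef_pos: [0.4876, 0.1849, 0.0954]
tool_rot: [-2.558, 1.813, 0.008]
contact_force: [0.3, 0.1, 0.1]
gripper_width: -0.0
```

```bash
python3 - <<'E'
from h import *
s=state();print(s["contact_force"].round(2),s["eef_pos"].round(4))
m=camera_model("wrist");w=read_camera("wrist");cv2.imwrite("pics/w3.png",w);np.save("m3.npy",m,allow_pickle=True)
a=cv2.imread("pics/w2.png")
f=lambda i:cv2.resize(i[200:400,200:420],None,fx=1.8,fy=1.8,interpolation=cv2.INTER_CUBIC)
cv2.imwrite("pics/v4.png",np.hstack([f(a),f(w)]))
E
```

```text
[0.27 0.14 0.11] [0.4876 0.1849 0.0954]
```

View pics/v4.png

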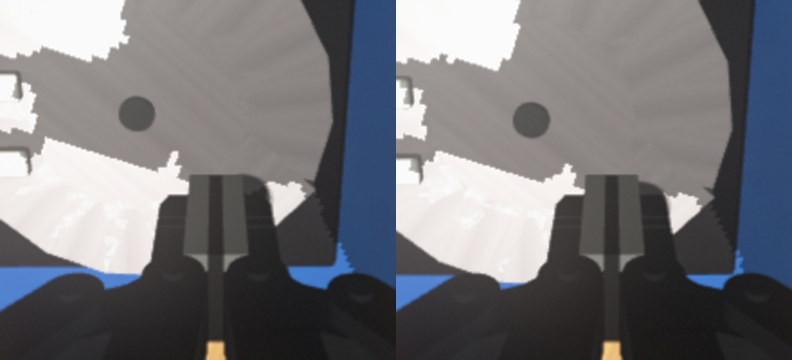

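Left/right crops: the pad tips (215,175) look unchanged and the disc is not visibly touched. There is no force yet, so I'll keep feeling downward in small steps.

>>> send_rows([
  [-1, 0, 0, 0.0015, 0],
  [-1, 0, 0, 0, 0],
])

```text
time_s: 6.0
eef_pos: [0.4877, 0.1849, 0.0939]
tool_rot: [-2.557, 1.813, 0.008]
contact_force: [0.1, 0.2, 0.1]
gripper_width: -0.0001
```

>>> send_rows([
  [-1, 0, 0, 0.0013, 0],
  [-1, 0, 0, 0, 0],
])

```text
time_s: 6.25
eef_pos: [0.4877, 0.1849, 0.0925]
tool_rot: [-2.558, 1.813, 0.008]
contact_force: [-0.3, -0.5, 0.3]
gripper_width: -0.0001
```

```bash
python3 - <<'E'
from h import *
m=camera_model("scene");w=read_camera("scene");cv2.imwrite("pics/s2.png",w)
e=state()["eef_pos"]
print("disc",proj(m,[hw(0,0)+[.079]]),"tcp,tip",proj(m,[e,e-[0,0,.025]]))
cv2.imwrite("pics/v5.png",cv2.resize(w[155:275,320:440],None,fx=5,fy=5,interpolation=cv2.INTER_CUBIC))
E
```

```text
disc [[378.27024512 214.72103991]] tcp,tip [[376.64189055 203.58867883]
 [375.72966949 212.34588533]]
```

View pics/v5.png

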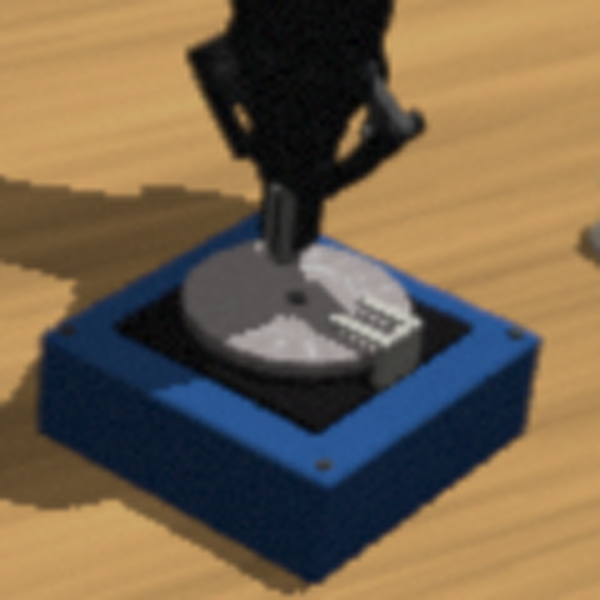

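Scene crop: pad tip at (282,262), i.e. (376.4,207.4) in the full picture, just above the disc. So the shut tips stand only about 11 mm ahead of the measured TCP, and I expect contact at TCP z≈0.090.

>>> send_rows([
  [-1, 0, 0, 0.0012, 0],
  [-1, 0, 0, 0, 0],
])

```text
time_s: 6.55
eef_pos: [0.4877, 0.185, 0.0913]
tool_rot: [-2.557, 1.813, 0.007]
contact_force: [0.2, -0.3, -0.2]
gripper_width: 0.0
```

>>> send_rows([
  [-1, 0, 0, 0.001, 0],
  [-1, 0, 0, 0, 0],
])

```text
time_s: 6.8
eef_pos: [0.4877, 0.1849, 0.0903]
tool_rot: [-2.557, 1.813, 0.007]
contact_force: [-0.6, 0.4, -0.1]
gripper_width: 0.0001
```

>>> send_rows([
  [-1, 0, 0, 0.001, 0],
  [-1, 0, 0, 0, 0],
])

```text
time_s: 7.05
eef_pos: [0.4877, 0.185, 0.0892]
tool_rot: [-2.557, 1.813, 0.007]
contact_force: [-0.4, 0.7, 0.5]
gripper_width: -0.0002
```

>>> send_rows([
  [-1, 0, 0, 0.001, 0],
  [-1, 0, 0, 0, 0],
])

```text
time_s: 7.3
eef_pos: [0.4877, 0.185, 0.0881]
tool_rot: [-2.557, 1.813, 0.007]
contact_force: [-1.0, 0.5, 0.4]
gripper_width: -0.0003
```

>>> send_rows([
  [-1, 0, 0, 0.001, 0],
  [-1, 0, 0, 0, 0],
])

```text
time_s: 7.55
eef_pos: [0.4877, 0.185, 0.087]
tool_rot: [-2.557, 1.813, 0.007]
contact_force: [0.2, 0.6, 0.4]
gripper_width: 0.0001
```

```bash
python3 - <<'E'
from h import *
m=camera_model("scene");w=read_camera("scene");cv2.imwrite("pics/s3.png",w)
s=state();e=s["eef_pos"];print(e,s["contact_force"].round(2))
a=cv2.imread("pics/s2.png")
for i in(a,w):
    g=cv2.cvtColor(i,cv2.COLOR_BGR2GRAY);print(g[200:216,374:380].tolist())
E
```

```text
[0.4877775  0.18498811 0.08711344] [-0.52 -0.06  0.3 ]
[[40, 27, 45, 49, 34, 20], [38, 26, 46, 48, 32, 22], [36, 33, 45, 47, 31, 16], [33, 34, 47, 48, 28, 14], [35, 38, 44, 50, 27, 19], [43, 38, 46, 49, 39, 44], [56, 45, 47, 49, 48, 63], [72, 53, 48, 52, 62, 80], [83, 78, 77, 78, 80, 94], [85, 86, 85, 83, 83, 88], [86, 84, 85, 85, 82, 83], [84, 85, 85, 84, 85, 85], [85, 86, 85, 86, 82, 82], [85, 87, 83, 69, 61, 58], [87, 86, 82, 62, 43, 41], [86, 85, 84, 70, 52, 41]]
[[42, 30, 47, 48, 35, 12], [37, 28, 44, 47, 32, 14], [35, 29, 48, 47, 30, 18], [31, 32, 48, 49, 29, 16], [33, 37, 49, 48, 28, 10], [32, 35, 46, 48, 24, 13], [30, 39, 48, 43, 25, 19], [47, 47, 50, 48, 41, 45], [76, 71, 60, 56, 64, 75], [85, 85, 81, 79, 81, 83], [86, 86, 86, 83, 84, 84], [86, 86, 86, 84, 82, 84], [86, 86, 85, 82, 82, 82], [86, 86, 84, 71, 61, 58], [85, 87, 84, 60, 43, 39], [84, 86, 86, 69, 51, 42]]
```

```bash
python3 - <<'E'
from h import *
w=read_camera("wrist");cv2.imwrite("pics/w4.png",w);m=camera_model("wrist")
for n in(1,2,3,4):
    g=cv2.cvtColor(cv2.imread(f"pics/w{n}.png"),cv2.COLOR_BGR2GRAY)
    print(n,g[286:312,326:330].mean(1).round().astype(int).tolist())
for z in (.075,.077,.079):print(z,proj(m,[hw(0,0)+[z]]))
g=cv2.cvtColor(w,cv2.COLOR_BGR2GRAY)
y0,x0=[int(v) for v in proj(m,[hw(0,0)+[.077]])[0][::-1]];s=g[y0-18:y0+18,x0-18:x0+18]
d=(s<s.min()+25).astype(np.uint8);k,l,st,ce=cv2.connectedComponentsWithStats(d);print(st[1:],ce[1:]+[x0-18,y0-18])
f=lambda i:cv2.resize(i[180:400,180:440],None,fx=1.5,fy=1.5,interpolation=cv2.INTER_CUBIC)
s3=cv2.imread("pics/s3.png");cv2.imwrite("pics/v6.png",np.hstack([f(w),cv2.resize(s3[175:240,345:422],(390,330),interpolation=cv2.INTER_CUBIC)]))
E
```

```text
1 [92, 111, 114, 115, 115, 115, 115, 115, 115, 116, 112, 82, 76, 76, 76, 76, 76, 76, 75, 75, 74, 74, 74, 74, 74, 74]
2 [134, 135, 135, 134, 134, 133, 132, 132, 132, 131, 127, 89, 82, 82, 82, 83, 83, 82, 82, 82, 82, 82, 82, 82, 82, 82]
3 [134, 134, 134, 135, 136, 136, 135, 135, 134, 133, 129, 90, 82, 82, 82, 82, 82, 82, 82, 82, 82, 81, 82, 81, 81, 82]
4 [133, 132, 132, 132, 132, 132, 133, 133, 132, 133, 128, 88, 81, 81, 81, 80, 80, 80, 80, 81, 80, 81, 80, 80, 80, 80]
0.075 [[274.51887335 269.03988431]]
0.077 [[273.9815026  270.74878762]]
0.079 [[273.43155379 272.4978098 ]]
[[  8  11  21  21 341]] [[273.00293255 273.11143695]]
```

View pics/v6.png

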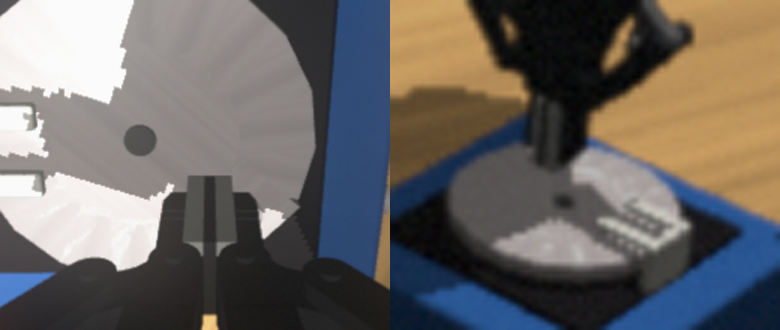

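```bash
python3 - <<'E'
from h import *
e=state()["eef_pos"];T=R.from_rotvec(state()["tool_rot"]).as_matrix()
o1,d1=ray(camera_model("wrist"),[[320,296.7]])
for px in([376.3,208],[376.6,208.5],[377,208.5]):
    o2,d2=ray(camera_model("scene"),[px])
    A=np.c_[d1[0],-d2[0]];t=np.linalg.lstsq(A,o2-o1,rcond=None)[0];p=o1+t[0]*d1[0];q=o2+t[1]*d2[0]
    print(p.round(4),np.linalg.norm(p-q).round(4),"tool",(T.T@(p-e)).round(4))
E
```

```text
[0.4902 0.1775 0.0811] 0.0054 tool [0.0079 0.0003 0.0061]
[0.4898 0.1785 0.0791] 0.0057 tool [0.0069 0.0003 0.008 ]
[0.4898 0.1788 0.0786] 0.0066 tool [0.0066 0.0003 0.0085]
```

>>> send_rows([
  [-1, 0, 0, 0.0012, 0],
  [-1, 0, 0, 0, 0],
])

```text
time_s: 7.9
eef_pos: [0.4878, 0.185, 0.0859]
tool_rot: [-2.557, 1.813, 0.007]
contact_force: [0.3, -0.2, 0.4]
gripper_width: 0.0002
```

>>> send_rows([
  [-1, 0, 0, 0.001, 0],
  [-1, 0, 0, 0, 0],
])

```text
time_s: 8.15
eef_pos: [0.4878, 0.185, 0.0848]
tool_rot: [-2.557, 1.813, 0.007]
contact_force: [0.1, 0.9, 0.4]
gripper_width: -0.0
```

>>> send_rows([
  [-1, 0, 0, 0.001, 0],
  [-1, 0, 0, 0, 0],
])

```text
time_s: 8.4
eef_pos: [0.4878, 0.185, 0.0837]
tool_rot: [-2.557, 1.813, 0.007]
contact_force: [0.3, -0.5, -0.1]
gripper_width: -0.0
```

>>> send_rows([
  [-1, 0, 0, 0.001, 0],
  [-1, 0, 0, 0, 0],
])

```text
time_s: 8.65
eef_pos: [0.4879, 0.1851, 0.083]
tool_rot: [-2.557, 1.812, 0.007]
contact_force: [-0.6, -1.5, 1.6]
gripper_width: 0.0001
```

>>> send_rows([
  [-1, 0, 0, 0.001, 0],
  [-1, 0, 0, 0, 0],
])

```text
time_s: 8.9
eef_pos: [0.488, 0.1853, 0.0824]
tool_rot: [-2.557, 1.812, 0.007]
contact_force: [-0.4, -0.3, 1.9]
gripper_width: -0.0001
```

>>> send_rows([
  [-1, 0, 0, 0.001, 0],
  [-1, 0, 0, 0, 0],
])

```text
time_s: 9.15
eef_pos: [0.488, 0.1854, 0.0819]
tool_rot: [-2.557, 1.811, 0.006]
contact_force: [-1.3, 0.0, 3.1]
gripper_width: -0.0002
```

Contact felt: the disc is met at TCP z≈0.0832 (Fz 1.6→3.1 N), so the shut tips are ≈4 mm ahead of the reported origin. The finger is resting on the disc, so I'll spin it with a light drag and lift off.

>>> send_rows([
  [-1, 0.008, 0, 0.0008, 0],
  [-1, 0.014, 0, 0.0004, 0],
  [-1, 0.016, 0, 0.0002, 0],
  [-1, 0.014, 0, -0.02, 0],
  [-1, -0.012, 0, -0.002, 0],
])

```text
time_s: 9.78
eef_pos: [0.5034, 0.1431, 0.1041]
tool_rot: [-2.554, 1.813, 0.004]
contact_force: [1.0, 0.2, 1.0]
gripper_width: -0.0005
```

>>> send_rows([
  [-1, -0.02, 0, 0, 0],
  [-1, -0.02, 0, 0, 0],
])

```text
time_s: 10.02
eef_pos: [0.4895, 0.1806, 0.1045]
tool_rot: [-2.552, 1.818, 0.006]
contact_force: [-0.2, -0.1, -0.0]
gripper_width: 0.0001
```

```bash
cat >> h.py <<'E'
def look(tag):
    s=state();m=camera_model("wrist");w=read_camera("wrist");cv2.imwrite(f"pics/{tag}.png",w)
    # unwrap ring r=41 mm around axis at disc top
    a=np.radians(np.arange(-180,180,1.))
    def samp(r): 
        p=proj(m,[hw(r*np.cos(t),r*np.sin(t))+[.079] for t in a]).astype(np.float32)
        return cv2.remap(cv2.cvtColor(w,cv2.COLOR_BGR2GRAY),p[:,0].copy(),p[:,1].copy(),1).ravel().astype(float)
    v=np.mean([samp(r) for r in(.038,.041,.044)],0)
    return s["time_s"],v
E
python3 - <<'E'
from h import *
s=state();print(s["eef_pos"].round(4),s["time_s"],s["contact_force"].round(1))
V=[]
for i in range(5):
    t,v=look(f"r{i}");V.append(v);print(round(t,3))
np.save("ring.npy",V)
md=np.median(V,0)
for v in V:
    d=np.where(v-md<-15)[0]-180;print(d.tolist()[:60])
    print("abs dark",(np.where(v<62)[0]-180).tolist())
E
```

```text
[0.4895 0.1806 0.1045] 10.025 [-0.2 -0.1 -0. ]
10.025
10.075
10.125
10.175
10.225
[-74, -73, -72, -71, -70, -69, -68, -67, -66, -65, -64, -63, -62, -61, -60, -59, -58, -57, -56]
abs dark [120, 121, 122]
[-66, -65, -64, -63, -62, -61, -60, -59, -58, -57, -53, -52, -51, -50, -49, -48, 153, 154, 155, 156, 157]
abs dark [120, 121]
[-52, -51, -50, -49, -45, -44, -43, -42, -41]
abs dark [120, 121, 122]
[-44, -43, -42, -41, -40, -38, -37, -36, -35, -34, -33, -32, -31, -30, -29, -28, -27, -26]
abs dark [120, 121, 122]
[-89, -36, -35, -34, -33, -32, -31, -30, -29, -28, -27, -26, -25, -24, -23, -22, -21, -20, 141, 143, 144]
abs dark [120, 121, 122]
```

Rotor spinning CCW at ~190°/s (3.3 rad/s) and coasting. I'll move to a hover just above the disc while it runs free.

>>> send_rows([
  [-1, 0, 0, 0.005, 0],
  [-1, 0, 0, 0.004, 0],
  [-1, 0, 0, 0.003, 0],
  [-1, 0, 0, 0.002, 0],
  [-1, 0, 0, 0, 0],
])

```text
time_s: 10.9
eef_pos: [0.4898, 0.1788, 0.0887]
tool_rot: [-2.553, 1.819, 0.007]
contact_force: [-0.4, -1.2, -0.2]
gripper_width: -0.0001
```

```bash
python3 - <<'E'
from h import *
s=state();print(s["eef_pos"].round(4),s["time_s"],s["contact_force"].round(1))
V=[];T=[]
for i in range(4):
    t,v=look(f"q{i}");V.append(v);T.append(t)
np.save("ring2.npy",[V,T] if 0 else V);print(np.round(T,3))
md=np.median(V,0)
for v in V:
    print((np.where(v-md<-15)[0]-180).tolist()[:60])
E
```

```text
[0.4898 0.1788 0.0887] 10.9 [-0.4 -1.2 -0.2]
[10.9  10.95 11.   11.05]
[56, 57, 58, 59, 60, 61, 62, 63, 64, 65, 66, 67, 68, 69, 70]
[63, 64, 65, 66, 67, 68, 69, 70, 78]
[78, 86, 87, 88, 89, 90]
[86, 87, 88, 89, 90]
```

```bash
python3 - <<'E'
from h import *
a=np.arange(-180,180)
for f,t0 in(("ring.npy",10.025),("ring2.npy",10.9)):
    V=np.load(f);M=V.max(0)
    for i,v in enumerate(V):
        d=M-v;k=a[d>15];print(round(t0+.05*i,3),k.min(),k.max(),len(k),[int(x) for x in d[::6]][15:50] if 0 else "", "ctr",round((a*(d>15)).sum()/len(k),1))
E
```

```text
10.025 -91 145 36  ctr -21.7
10.075 -66 158 33  ctr -8.8
10.125 -58 158 36  ctr 13.6
10.175 -91 156 42  ctr 7.6
10.225 -90 145 35  ctr 4.3
10.9 56 115 23  ctr 68.6
10.95 62 87 26  ctr 74.5
11.0 69 90 22  ctr 79.5
11.05 79 90 12  ctr 84.5
```

The speed works out at about 2.6 rad/s now, and near 3.14 at release. That is too marginal to call brisk, so I'll give it a livelier second stroke.

>>> send_rows([
  [-1, -0.012, 0, 0, 0],
  [-1, -0.006, 0, 0, 0],
  [-1, 0, 0, 0, 0],
])

```text
time_s: 11.48
eef_pos: [0.4837, 0.1976, 0.0896]
tool_rot: [-2.552, 1.818, 0.006]
contact_force: [0.9, -0.3, -0.1]
gripper_width: -0.0
```

>>> send_rows([
  [-1, 0.014, 0, 0.005, 0],
  [-1, 0.022, 0, 0.0025, 0],
  [-1, 0.022, 0, 0.0005, 0],
  [-1, 0.02, 0, -0.02, 0],
  [-1, -0.018, 0, 0, 0],
])

```text
time_s: 12.1
eef_pos: [0.5055, 0.1368, 0.1017]
tool_rot: [-2.549, 1.817, 0.004]
contact_force: [0.8, 0.2, 0.5]
gripper_width: -0.0001
```

>>> send_rows([
  [-1, -0.024, 0, 0.002, 0],
  [-1, -0.01, 0, 0.002, 0],
  [-1, 0, 0, 0, 0],
])

```text
time_s: 12.48
eef_pos: [0.493, 0.1698, 0.0959]
tool_rot: [-2.551, 1.818, 0.006]
contact_force: [0.5, -0.6, 0.5]
gripper_width: -0.0001
```

```bash
cat >> h.py <<'E'
def series(tag,n,dt=1):
    V=[];T=[]
    for i in range(n):
        t,v=look(f"{tag}{i}");V.append(v);T.append(t)
    V=np.array(V);M=V.max(0);a=np.arange(-180,180)
    for t,v in zip(T,V):
        k=a[(M-v>15)];g=np.split(k,np.where(np.diff(k)>3)[0]+1) if len(k) else []
        print(round(t,3),[(int(x[0]),int(x[-1])) for x in g if len(x)>4])
    return T,V
E
python3 - <<'E'
from h import *
s=state();print(s["eef_pos"].round(4),s["time_s"],s["contact_force"].round(1))
series("p",6)
E
```

```text
[0.493  0.1698 0.0959] 12.475 [ 0.5 -0.6  0.5]
12.475 [(-36, -17)]
12.525 [(-26, -16)]
12.575 [(-63, -56), (-3, 7)]
12.625 [(-63, -56), (-3, 14), (53, 57)]
12.675 [(-63, -56), (-52, -48), (1, 16), (53, 58)]
12.725 [(-63, -56), (-52, -48), (10, 16), (29, 33), (53, 58)]
```

>>> send_rows([
  [-1, 0, 0, 0.003, 0],
  [-1, 0, 0, 0.003, 0],
  [-1, 0, 0, 0.001, 0],
  [-1, 0, 0, 0, 0],
  [-1, 0, 0, 0, 0],
])

```text
time_s: 13.4
eef_pos: [0.4939, 0.1687, 0.0891]
tool_rot: [-2.548, 1.821, 0.005]
contact_force: [0.5, 0.1, -0.1]
gripper_width: -0.0001
```

```bash
python3 - <<'E'
from h import *
s=state();print(s["eef_pos"].round(4),s["time_s"],s["contact_force"].round(1))
series("o",5)
E
```

```text
[0.4939 0.1687 0.0891] 13.4 [ 0.5  0.1 -0.1]
13.4 []
13.45 []
13.5 [(152, 159)]
13.55 [(152, 167)]
13.6 [(152, 174)]
```

>>> send_rows([
  [-1, 0, 0, 0.0025, 0],
  [-1, 0, 0, 0, 0],
  [-1, 0, 0, 0, 0],
])

```text
time_s: 14.02
eef_pos: [0.4939, 0.1687, 0.0864]
tool_rot: [-2.548, 1.821, 0.006]
contact_force: [-0.2, -0.3, -0.7]
gripper_width: -0.0001
```

```bash
python3 - <<'E'
from h import *
s=state();print(s["eef_pos"].round(4),s["time_s"],s["contact_force"].round(1))
series("n",7)
E
```

```text
[0.4939 0.1687 0.0864] 14.025 [-0.2 -0.3 -0.7]
14.025 [(-151, -128)]
14.075 [(-144, -121)]
14.125 [(-138, -115)]
14.175 [(-132, -109)]
14.225 [(-125, -103)]
14.275 [(-119, -97)]
14.325 [(-113, -91)]
```

>>> send_rows([
  [-1, 0, 0, 0, 0],
  [-1, 0, 0, 0, 0],
  [-1, 0, 0, 0, 0],
  [-1, 0, 0, 0, 0],
  [-1, 0, 0, 0, 0],
])

```text
time_s: 15.0
eef_pos: [0.4939, 0.1687, 0.0865]
tool_rot: [-2.548, 1.821, 0.005]
contact_force: [0.4, 0.4, 0.4]
gripper_width: -0.0002
```

>>> send_rows([
  [-1, 0, 0, 0, 0],
  [-1, 0, 0, 0.006, 0],
  [-1, 0, 0, 0.0005, 0],
])

```text
time_s: 15.38
eef_pos: [0.4945, 0.1688, 0.0809]
tool_rot: [-2.547, 1.82, 0.003]
contact_force: [-1.9, -1.2, 5.6]
gripper_width: 0.0004
```

```bash
python3 - <<'E'
from h import *
s=state();print(s["eef_pos"].round(4),s["time_s"],s["contact_force"].round(1))
series("k",2)
w=cv2.imread("pics/k1.png");w0=cv2.imread("pics/n3.png")
m=camera_model("wrist");print("slot",proj(m,[hw(.041,0)+[.079],hw(0,0)+[.079]]))
f=lambda i:cv2.resize(i[190:350,130:330],None,fx=2,fy=2,interpolation=cv2.INTER_CUBIC)
cv2.imwrite("pics/v7.png",np.hstack([f(w),f(w0)]))
E
```

```text
[0.4945 0.1688 0.0809] 15.375 [-1.9 -1.2  5.6]
15.375 []
15.425 []
slot [[188.92368801 312.67515068]
 [275.56693244 312.20378551]]
```

View pics/v7.png

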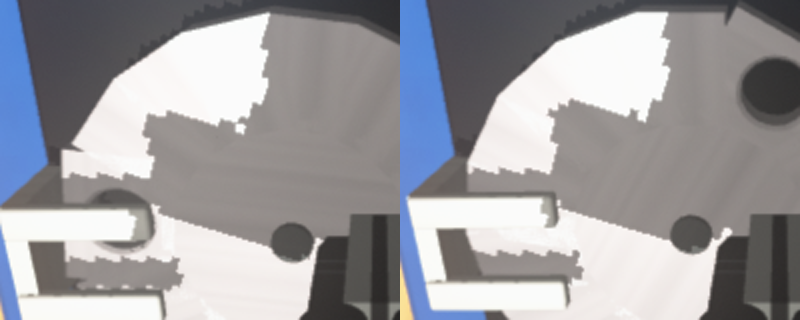

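Left crop: the rotor is stopped with its hole at (122,220), just short of the slot; the axis dot is at (292,242). I'll compute the angle left, then ease it on with the fingertip still resting.

```bash
python3 - <<'E'
from h import *
m=camera_model("wrist")
for z in(.076,.078):
    p=onz(m,[[191,300],[276,311]],z)[:,:2]
    for c in(p[1],AX):
        d=p[0]-c;print(z,p.round(4).tolist(),np.linalg.norm(d).round(4),np.degrees(np.arctan2(d[1],d[0])-HY).round(1))
s=state();print(s["eef_pos"].round(4),s["contact_force"].round(2))
E
```

```text
0.076 [[0.5543, 0.1826], [0.5144, 0.175]] 0.0406 -8.8
0.076 [[0.5543, 0.1826], [0.5144, 0.175]] 0.0407 -7.2
0.078 [[0.5539, 0.1813], [0.5145, 0.1737]] 0.04 -8.8
0.078 [[0.5539, 0.1813], [0.5145, 0.1737]] 0.04 -8.9
[0.4945 0.1688 0.0811] [-2.56 -1.48  4.51]
```

>>> send_rows([
  [-1, 0.0018, 0, 0.0003, 0],
  [-1, 0.001, 0, 0.0003, 0],
  [-1, 0, 0, 0.0002, 0],
])

```text
time_s: 15.85
eef_pos: [0.4961, 0.1663, 0.0813]
tool_rot: [-2.546, 1.819, 0.002]
contact_force: [-0.9, -0.6, 4.5]
gripper_width: -0.0002
```

```bash
cat >> h.py <<'E'
def holefit(w,m,z,lo=-40,hi=40):
    # dark hole rim seen outside the prongs: rings beyond slot, by scan of candidate angle against dark pixels inside visible slot/outer areas
    g=cv2.cvtColor(w,cv2.COLOR_BGR2GRAY);return g
E
python3 - <<'E'
from h import *
s=state();print(s["eef_pos"].round(4),s["time_s"],s["contact_force"].round(1))
m=camera_model("wrist");w=read_camera("wrist");cv2.imwrite("pics/j0.png",w)
# compare ring strips: angle -40..40 at several radii, before and now
g0=cv2.imread("pics/k1.png",0)
for nm,g in(("before",g0),("now",cv2.imread("pics/j0.png",0))):
  for r in(.035,.041,.047):
    p=proj(m,[hw(r*np.cos(t),r*np.sin(t))+[.077] for t in np.radians(np.arange(-36,37,3.))]).astype(np.float32)
    print(nm,r,cv2.remap(g,p[:,0].copy(),p[:,1].copy(),1).ravel().tolist())
E
```

```text
[0.4961 0.1663 0.0813] 15.85 [-0.9 -0.6  4.5]
before 0.035 [147, 147, 146, 147, 145, 194, 196, 111, 111, 124, 149, 230, 238, 182, 146, 145, 142, 140, 168, 235, 238, 235, 237, 234, 229]
before 0.041 [248, 249, 248, 147, 146, 89, 103, 242, 250, 250, 250, 104, 188, 159, 145, 147, 144, 114, 192, 250, 250, 250, 237, 232, 227]
before 0.047 [244, 243, 246, 239, 142, 133, 79, 117, 250, 250, 250, 179, 234, 146, 142, 144, 142, 140, 250, 250, 250, 239, 244, 233, 226]
now 0.035 [145, 142, 143, 146, 147, 146, 145, 108, 149, 160, 165, 164, 105, 86, 108, 137, 143, 144, 144, 141, 207, 235, 233, 239, 243]
now 0.041 [243, 239, 240, 242, 146, 147, 146, 141, 182, 251, 250, 250, 155, 92, 99, 103, 139, 145, 141, 124, 248, 250, 250, 228, 235]
now 0.047 [243, 238, 239, 242, 241, 148, 143, 144, 110, 249, 250, 250, 161, 98, 123, 142, 144, 143, 118, 248, 250, 250, 244, 235, 232]
```

>>> send_rows([
  [-1, 0, 0, -0.008, 0],
  [-1, -0.004, 0, -0.03, 0],
  [-1, -0.02, 0, -0.04, 0],
  [-1, -0.02, 0, -0.03, 0],
  [-1, 0, 0, 0, 0],
])

```text
time_s: 16.52
eef_pos: [0.479, 0.2069, 0.1899]
tool_rot: [-2.55, 1.824, 0.008]
contact_force: [1.4, 0.7, -0.0]
gripper_width: 0.0001
```

```bash
python3 - <<'E'
from h import *
s=state();print(s["eef_pos"].round(4),s["time_s"],s["contact_force"].round(1))
m=camera_model("wrist");w=read_camera("wrist");cv2.imwrite("pics/i0.png",w);g=cv2.cvtColor(w,cv2.COLOR_BGR2GRAY)
A=np.arange(-36,37,3.)
for r in(.035,.038,.041,.044,.047):
    p=proj(m,[hw(r*np.cos(t),r*np.sin(t))+[.079] for t in np.radians(A)]).astype(np.float32)
    print(r,cv2.remap(g,p[:,0].copy(),p[:,1].copy(),1).ravel().tolist())
c=proj(m,[hw(.035,0)+[.079]])[0].astype(int);print(c,proj(m,[hw(0,0)+[.079],hw(.041,0)+[.079]]))
x,y=c;cv2.imwrite("pics/v8.png",cv2.resize(w[max(y-50,0):y+50,max(x-60,0):x+60],None,fx=6,fy=6,interpolation=cv2.INTER_CUBIC))
E
```

```text
[0.479  0.2069 0.1899] 16.525 [ 1.4  0.7 -0. ]
0.035 [233, 233, 189, 131, 133, 229, 233, 233, 232, 131, 88, 88, 78, 73, 123, 130, 127, 173, 233, 231, 209, 176, 233, 233, 233]
0.038 [232, 233, 233, 221, 129, 187, 233, 233, 233, 170, 87, 87, 80, 70, 70, 111, 125, 221, 233, 233, 233, 217, 233, 233, 233]
0.041 [232, 232, 233, 232, 139, 125, 229, 232, 233, 204, 88, 86, 74, 69, 72, 101, 118, 232, 233, 233, 224, 233, 233, 233, 233]
0.044 [231, 231, 232, 232, 231, 130, 190, 233, 232, 229, 85, 68, 69, 69, 82, 114, 182, 233, 233, 232, 230, 233, 233, 233, 233]
0.047 [231, 231, 232, 232, 232, 135, 124, 232, 233, 232, 93, 74, 77, 91, 111, 123, 217, 233, 233, 219, 233, 233, 233, 233, 233]
[240 185] [[288.34327598 184.63510667]
 [232.24683393 185.48487497]]
```

View pics/v8.png

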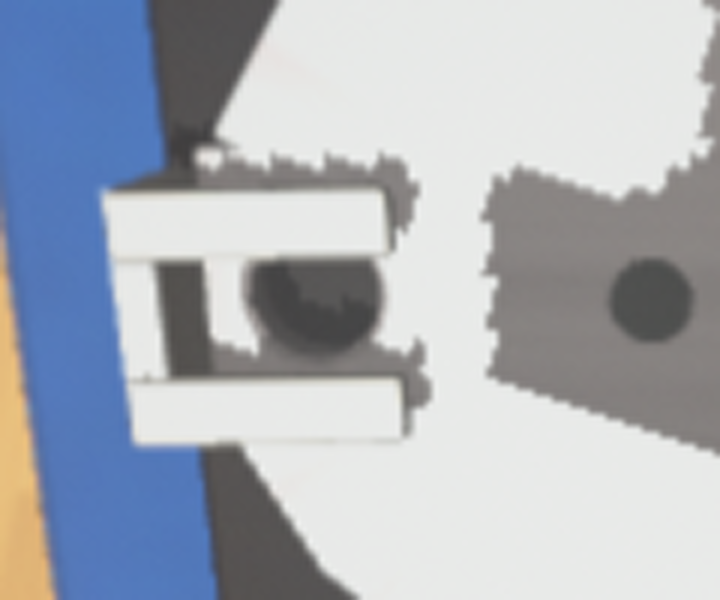

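Hole centre at crop (315,296) sits in the fork slot, whose line runs through (313,303), so about −1.2°. It is well within tolerance and released. Now on to the tab of the grey cover.

```bash
python3 -c "
from h import *
plan([.533,-.279,.12],-1.548,1,10,3)"
```

```text
pos [0.4786 0.2063 0.1882] yaw -1.2424 t 16.575 F [-1.1  0.1 -0.8] w 0.0001
[1, 0.048, 0.01, 0.007, 0.031]
[1, 0.048, 0.009, 0.007, 0.031]
[1, 0.048, 0.008, 0.007, 0.031]
[1, 0.048, 0.006, 0.007, 0.031]
[1, 0.049, 0.005, 0.007, 0.031]
[1, 0.049, 0.003, 0.007, 0.031]
[1, 0.049, 0.002, 0.007, 0.031]
[1, 0.049, 0.0, 0.007, 0.031]
[1, 0.049, -0.001, 0.007, 0.031]
[1, 0.049, -0.003, 0.007, 0.031]
```

>>> send_rows([
  [1, 0.048, 0.01, 0.004, 0.031],
  [1, 0.048, 0.009, 0.004, 0.031],
  [1, 0.048, 0.008, 0.004, 0.031],
  [1, 0.048, 0.006, 0.004, 0.031],
  [1, 0.049, 0.005, 0.007, 0.031],
])

```text
time_s: 17.2
eef_pos: [0.502, -0.0425, 0.1549]
tool_rot: [2.401, -2.017, -0.022]
contact_force: [1.0, 0.4, 0.6]
gripper_width: 0.0854
```

>>> send_rows([
  [1, 0.049, 0.003, 0.007, 0.031],
  [1, 0.049, 0.002, 0.007, 0.031],
  [1, 0.049, 0, 0.007, 0.031],
  [1, 0.035, 0, 0.007, 0.031],
  [1, 0, 0, 0, 0],
])

```text
time_s: 17.82
eef_pos: [0.5134, -0.2338, 0.1147]
tool_rot: [2.252, -2.169, -0.042]
contact_force: [-0.0, 0.3, 0.4]
gripper_width: 0.0855
```

```bash
python3 - <<'E'
from h import *
plan([.533,-.279,.07],-1.548,1,3,3)
m=camera_model("wrist");w=read_camera("wrist");cv2.imwrite("pics/tab.png",w)
# predicted pixels of tab outline top z=.048 and grey wall
P=[[.528,-.262,.048],[.538,-.262,.048],[.528,-.306,.048],[.538,-.306,.048]];print(proj(m,P).round(0).tolist())
e=state()["eef_pos"];print(proj(m,[[e[0],e[1],.048]]))
g=cv2.cvtColor(w,cv2.COLOR_BGR2GRAY);hsv=cv2.cvtColor(w,cv2.COLOR_BGR2HSV)
# low-saturation pixels rows
v=proj(m,[[.533,y,.048] for y in(-.268,-.28,-.295)]).round().astype(int)
for x,y in v: 
    s=hsv[y,max(0,x-45):x+45,1];print(y,x,"lowsat cols",(np.where(s<60)[0]+x-45).tolist())
E
```

```text
pos [ 0.5134 -0.2338  0.1147] yaw -1.5334 t 17.825 F [-0.   0.3  0.4] w 0.0855
[1, 0.015, -0.006, 0.015, 0.005]
[1, 0.015, -0.006, 0.015, 0.005]
[1, 0.015, -0.006, 0.015, 0.005]
[[295.0, 220.0], [278.0, 219.0], [296.0, 146.0], [278.0, 146.0]]
[[316.22904787 263.74794619]]
210 287 lowsat cols [278, 279, 280, 281, 282, 283, 284, 285, 286, 287, 288, 289, 290, 291, 292]
191 287 lowsat cols [277, 278, 279, 280, 281, 282, 283, 284, 285, 286, 287, 288, 289, 290, 291, 292]
165 287 lowsat cols [276, 277, 278, 279, 280, 281, 282, 283, 284, 285, 286, 287, 288, 289, 290, 291]
```

>>> send_rows([
  [1, 0.016, -0.006, 0.014, 0.004],
  [1, 0.015, -0.006, 0.014, 0.004],
  [1, 0.012, -0.006, 0.014, 0],
  [1, 0, 0, 0, 0],
])

```text
time_s: 18.38
eef_pos: [0.5315, -0.2735, 0.069]
tool_rot: [2.248, -2.174, -0.046]
contact_force: [1.1, 0.8, 0.4]
gripper_width: 0.0857
```

```bash
python3 - <<'E'
from h import *
plan([.534,-.279,.018],-1.548,1,4,4)
s=state();print(R.from_rotvec(s["tool_rot"]).as_matrix()[:,2].round(4))
m=camera_model("wrist");w=read_camera("wrist");cv2.imwrite("pics/tab2.png",w)
hsv=cv2.cvtColor(w,cv2.COLOR_BGR2HSV)
v=proj(m,[[.533,y,.048] for y in(-.268,-.28,-.295)]).round().astype(int)
for x,y in v: 
    s=hsv[y,x-45:x+45,1];c=np.where(s<60)[0]+x-45;print(y,x,c.tolist(),onz(m,[[np.median(c),y]],.048).round(4) if len(c) else 0)
E
```

```text
pos [ 0.5315 -0.2735  0.069 ] yaw -1.5372 t 18.375 F [1.1 0.8 0.4] w 0.0857
[1, 0.0014, -0.0006, 0.0128, 0.0027]
[1, 0.0014, -0.0006, 0.0128, 0.0027]
[1, 0.0014, -0.0006, 0.0128, 0.0027]
[1, 0.0014, -0.0006, 0.0128, 0.0027]
[-0.031   0.0103 -0.9995]
305 315 [305, 306, 307, 308, 309, 310, 311, 312, 313, 314, 315, 316, 317, 318, 319, 320, 321] [[ 0.5342 -0.2683  0.048 ]]
285 316 [304, 305, 306, 307, 308, 309, 310, 311, 312, 313, 314, 315, 316, 317, 318, 319, 320, 321] [[ 0.5347 -0.28    0.048 ]]
258 317 [303, 304, 305, 306, 307, 308, 309, 310, 311, 312, 313, 314, 315, 316, 317, 318, 319, 320, 321] [[ 0.5354 -0.295   0.048 ]]
```

>>> send_rows([
  [1, 0.0015, -0.0012, 0.013, 0],
  [1, 0.0015, -0.0012, 0.013, 0],
  [1, 0.0015, -0.0012, 0.013, 0],
  [1, 0.001, -0.001, 0.008, 0],
  [1, 0, 0, 0.001, 0],
])

```text
time_s: 19.05
eef_pos: [0.5358, -0.2774, 0.0194]
tool_rot: [2.251, -2.172, -0.042]
contact_force: [-0.0, -0.8, 0.0]
gripper_width: 0.0855
```

```bash
python3 - <<'E'
from h import *
plan([.5347,-.279,.018],-1.548,1,1,4)
E
```

```text
pos [ 0.5358 -0.2774  0.0194] yaw -1.5352 t 19.05 F [-0.  -0.8  0. ] w 0.0855
[1, 0.0016, 0.0012, 0.0014, 0.0128]
```

>>> send_rows([
  [1, 0, 0.001, 0, 0.005],
  [-1, 0, 0, 0, 0],
  [-1, 0, 0, 0, 0],
  [-1, 0, 0, 0, 0],
  [-1, 0, 0, 0, 0],
], force=30)

```text
time_s: 19.68
eef_pos: [0.5355, -0.2777, 0.021]
tool_rot: [2.246, -2.179, -0.039]
contact_force: [-1.7, 0.4, 0.5]
gripper_width: 0.0125
```

>>> send_rows([
  [-1, -0.012, 0, 0, 0],
  [-1, -0.022, 0, 0, 0],
  [-1, -0.028, 0, 0, 0],
  [-1, -0.028, 0, 0, 0],
  [-1, -0.028, 0, 0, 0],
])

```text
time_s: 20.3
eef_pos: [0.5317, -0.1576, 0.0222]
tool_rot: [2.242, -2.184, -0.037]
contact_force: [0.6, -0.1, -0.3]
gripper_width: 0.0097
```

```bash
python3 - <<'E'
from h import *
plan([.5345,-.109,.021],-1.548,-1,2,4)
print(R.from_rotvec(state()["tool_rot"]).as_matrix()[:,2].round(4))
E
```

```text
pos [ 0.5317 -0.1576  0.0222] yaw -1.5447 t 20.3 F [ 0.6 -0.1 -0.3] w 0.0097
[-1, -0.0243, -0.002, 0.0006, 0.0016]
[-1, -0.0243, -0.002, 0.0006, 0.0016]
[-0.0249  0.0079 -0.9997]
```

>>> send_rows([
  [-1, -0.024, -0.001, 0.0003, 0],
  [-1, -0.014, 0, 0, 0],
  [-1, 0, 0, 0, 0],
  [-1, 0, 0, 0, 0],
])

```text
time_s: 20.8
eef_pos: [0.5312, -0.1162, 0.0222]
tool_rot: [2.245, -2.181, -0.038]
contact_force: [-0.5, -0.2, -0.3]
gripper_width: 0.0097
```

```bash
python3 - <<'E'
from h import *
s=state();print(s["eef_pos"].round(4),yaw(),s["contact_force"].round(1),s["gripper_width"])
t=read_camera("top");cv2.imwrite("pics/t3.png",t);m=camera_model("top")
# where's cover: expected top corners
c=np.array([s["eef_pos"][0],s["eef_pos"][1]-.0985])
print(c,proj(m,[[c[0]+a,c[1]+b,.05] for a,b in((.068,.068),(.068,-.068),(-.068,-.068),(-.068,.068))]).round(0).tolist())
E
```

```text
[ 0.5312 -0.1162  0.0222] -1.5419703363666557 [-0.5 -0.2 -0.3] 0.009723225729076674
[ 0.53120084 -0.21465055] [[377.0, 211.0], [422.0, 211.0], [424.0, 255.0], [378.0, 255.0]]
```

>>> send_rows([
  [1, 0, 0, 0, 0],
  [1, 0, 0, 0, 0],
  [1, 0, 0, -0.01, 0],
  [1, 0, 0, -0.03, 0],
  [1, 0.01, 0, -0.04, 0],
])

```text
time_s: 21.48
eef_pos: [0.5313, -0.1288, 0.1015]
tool_rot: [2.239, -2.179, -0.045]
contact_force: [1.3, 0.0, 1.1]
gripper_width: 0.0855
```

>>> send_rows([
  [1, 0.015, 0, -0.04, 0],
  [1, 0.01, 0, -0.03, 0],
  [1, 0, 0, 0, 0],
])

```text
time_s: 21.85
eef_pos: [0.5357, -0.1566, 0.1801]
tool_rot: [2.241, -2.184, -0.033]
contact_force: [0.2, 0.0, 0.8]
gripper_width: 0.0853
```

```bash
python3 - <<'E'
from h import *
s=state();print(s["eef_pos"].round(4),s["time_s"],yaw(),R.from_rotvec(s["tool_rot"]).as_matrix()[:,2].round(4))
m=camera_model("wrist");w=read_camera("wrist");cv2.imwrite("pics/c1.png",w);np.save("mc1.npy",m,allow_pickle=True)
P=[[.534+a,-.215+b,.05] for a,b in((.068,.068),(.068,-.068),(-.068,-.068),(-.068,.068))]
print(proj(m,P).round(0).tolist(),proj(m,[[.534,-.193,.079],[.534,-.237,.079]]).round(0).tolist())
t=read_camera("top");cv2.imwrite("pics/t4.png",t)
E
```

```text
[ 0.5357 -0.1566  0.1801] 21.85 -1.5448877546148052 [-0.0238  0.0062 -0.9997]
[[235.0, 243.0], [225.0, 59.0], [418.0, 65.0], [399.0, 245.0]] [[320.0, 196.0], [322.0, 131.0]]
```

```bash
python3 - <<'E'
from h import *
w=cv2.imread("pics/c1.png");a=cv2.resize(w[40:280,200:440],(600,600),interpolation=cv2.INTER_CUBIC)
t=cv2.imread("pics/t4.png");b=np.zeros((600,200,3),np.uint8);b[:200]=cv2.resize(t[200:270,365:435],(200,200),interpolation=cv2.INTER_CUBIC)
b[200:400]=cv2.resize(t[195:285,225:315],(200,200),interpolation=cv2.INTER_CUBIC)
cv2.imwrite("pics/v9.png",np.hstack([a,b]))
E
```

```text
(no output)
```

View pics/v9.png

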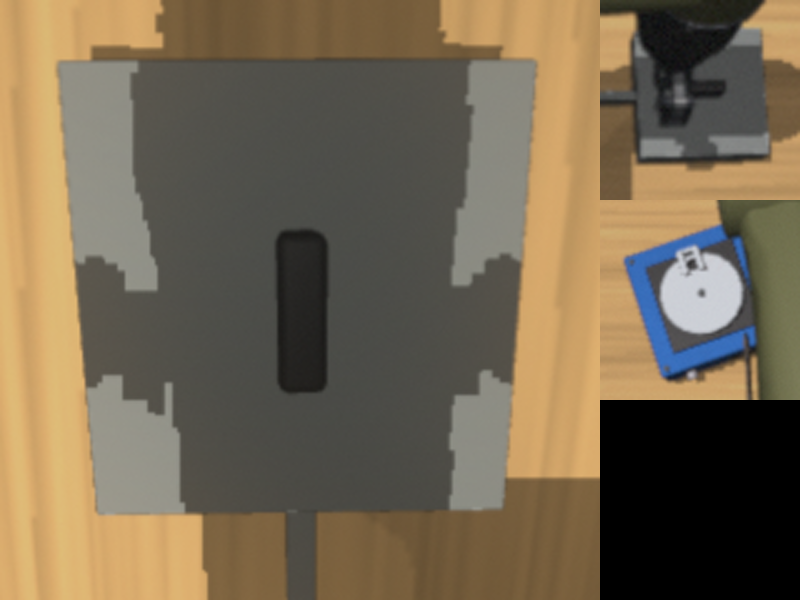

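Wrist crop: cover standing clear on the bench, top-face corners (58,62), (537,60), (504,509), (97,515), black knob (277..328, 230..392). The small crop shows the rotor still with its hole at the fork.

```bash
python3 - <<'E'
from h import *
m=np.load("mc1.npy",allow_pickle=True).item()
f=lambda L:np.array(L)/2.5+[200,40]
b=onz(m,f([(58,62),(537,60),(504,509),(97,515)]),.05)[:,:2];print(b.round(4).tolist(),"ctr",b.mean(0).round(4))
for i,j in((1,0),(2,3),(0,3),(1,2)):
    d=b[j]-b[i];print(np.linalg.norm(d).round(4),np.degrees(np.arctan2(d[1],d[0])).round(2))
k=onz(m,f([(277,230),(328,230),(328,385),(277,385)]),.079)[:,:2];print("knob",k.mean(0).round(4))
c=b.mean(0)
plan([c[0],c[1],.1],-1.545,1,4,4)
E
```

```text
[[0.6035, -0.2791], [0.4684, -0.2835], [0.4637, -0.1485], [0.5994, -0.144]] ctr [ 0.5338 -0.2138]
0.1352 1.87
0.1358 1.9
0.1352 91.72
0.1352 91.97
knob [ 0.5339 -0.2155]
pos [ 0.5346 -0.1556  0.1768] yaw -1.5444 t 21.95 F [ 0.4 -0.4 -0.6] w 0.0857
[1, 0.0145, 0.0006, 0.0192, 0.0002]
[1, 0.0145, 0.0006, 0.0192, 0.0002]
[1, 0.0145, 0.0006, 0.0192, 0.0002]
[1, 0.0145, 0.0006, 0.0192, 0.0002]
```

>>> send_rows([
  [1, 0.0145, 0.0003, 0.019, -0.002],
  [1, 0.0145, 0.0003, 0.019, -0.002],
  [1, 0.0145, 0.0003, 0.019, 0],
  [1, 0.009, 0, 0.012, 0],
  [1, 0, 0, 0, 0],
])

```text
time_s: 22.58
eef_pos: [0.5294, -0.2106, 0.0964]
tool_rot: [2.24, -2.173, -0.054]
contact_force: [0.7, -0.0, 0.2]
gripper_width: 0.0855
```

```bash
python3 - <<'E'
from h import *
plan([.5338,-.2138,.058],-1.538,1,3,4)
print(R.from_rotvec(state()["tool_rot"]).as_matrix()[:,2].round(4))
E
```

```text
pos [ 0.5294 -0.2106  0.0964] yaw -1.5405 t 22.575 F [ 0.7 -0.   0.2] w 0.0855
[1, 0.0011, -0.0014, 0.0128, -0.0008]
[1, 0.0011, -0.0014, 0.0128, -0.0008]
[1, 0.0011, -0.0014, 0.0128, -0.0008]
[-0.0391  0.0092 -0.9992]
```

>>> send_rows([
  [1, 0.0012, -0.002, 0.012, 0],
  [1, 0.0012, -0.002, 0.012, 0],
  [1, 0.0008, -0.0015, 0.008, 0],
  [1, 0, 0, 0.001, 0],
])

```text
time_s: 23.08
eef_pos: [0.5348, -0.2128, 0.0616]
tool_rot: [2.242, -2.172, -0.052]
contact_force: [-0.8, 0.6, 0.4]
gripper_width: 0.085
```

```bash
python3 - <<'E'
from h import *
plan([.5338,-.2138,.058],-1.538,1,1,4)
print(R.from_rotvec(state()["tool_rot"]).as_matrix()[:,2].round(4))
E
```

```text
pos [ 0.5348 -0.2128  0.0616] yaw -1.5394 t 23.075 F [-0.8  0.6  0.4] w 0.085
[1, 0.0009, 0.001, 0.0036, -0.0014]
[-0.0377  0.009  -0.9992]
```

>>> send_rows([
  [1, 0.001, 0.001, 0.0025, 0],
  [-1, 0, 0, 0, 0],
  [-1, 0, 0, 0, 0],
  [-1, 0, 0, 0, 0],
  [-1, 0, 0, 0, 0],
], force=50)

```text
time_s: 23.7
eef_pos: [0.5343, -0.2139, 0.0606]
tool_rot: [2.243, -2.172, -0.049]
contact_force: [-7.6, 2.4, 11.2]
gripper_width: 0.0128
```

```bash
python3 - <<'E'
from h import *
s=state();print(s["eef_pos"].round(4),yaw(),s["contact_force"].round(2),s["gripper_width"],R.from_rotvec(s["tool_rot"]).as_matrix()[:,2].round(4))
E
```

```text
[ 0.5343 -0.2139  0.0606] -1.5387660151278233 [-7.59  2.37 11.2 ] 0.012828233574550924 [-0.0356  0.0083 -0.9993]
```

>>> send_rows([
  [-1, 0, 0, -0.003, 0],
  [-1, 0, 0, -0.006, 0],
  [-1, 0, 0, -0.01, 0],
  [-1, 0, 0, -0.015, 0],
  [-1, 0, 0, 0, 0],
])

```text
time_s: 24.32
eef_pos: [0.535, -0.2139, 0.096]
tool_rot: [2.242, -2.172, -0.052]
contact_force: [0.0, 0.4, -2.9]
gripper_width: 0.013
```

```bash
python3 - <<'E'
from h import *
s=state();print(s["eef_pos"].round(4),s["time_s"],yaw(),s["contact_force"].round(2),s["torque"].round(2),s["gripper_width"],R.from_rotvec(s["tool_rot"]).as_matrix()[:,2].round(4))
m=camera_model("wrist");w=read_camera("wrist");cv2.imwrite("pics/c2.png",w)
E
```

```text
[ 0.535  -0.2139  0.096 ] 24.325 -1.5391064222563131 [ 0.03  0.43 -2.88] [-0.05 -0.17 -0.  ] 0.013016184199478833 [-0.0374  0.0093 -0.9993]
```

```bash
python3 - <<'E'
from h import *
m=camera_model("wrist");w=cv2.imread("pics/c2.png");s=state();T=R.from_rotvec(s["tool_rot"]).as_matrix();e=s["eef_pos"]
q=np.array([(.068,.068),(.068,-.068),(-.068,-.068),(-.068,.068)])
a=.0326;Rz=np.array([[np.cos(a),-np.sin(a)],[np.sin(a),np.cos(a)]])
dz=.096-.0606
lv=[[*(np.array([.5343,-.2138])+Rz@c),.05+dz] for c in q]
# tilted: cover rotates about y so its z axis = -tool z
print("level",proj(m,lv).round(1).tolist())
zc=-T[:,2];xc=np.array([np.cos(a),np.sin(a),0]);xc-=zc*(xc@zc);xc/=np.linalg.norm(xc);yc=np.cross(zc,xc)
kp=np.array([.535,-.2139,.096])  # tcp ~ 60.6mm above rim
tl=[kp-zc*.0106+xc*c[0]+yc*c[1] for c in q]
print("tilted",proj(m,tl).round(1).tolist())
sat=cv2.cvtColor(w,cv2.COLOR_BGR2HSV)[...,1];mk=(sat<70).astype(np.uint8)
for x in(150,170,200,230,260,380,410,440,470,490):
    c=np.where(mk[:200,x])[0];print(x,c[:1],c[-1:],len(c))
for y in(60,100,140,180):
    c=np.where(mk[y,60:580])[0]+60;print("row",y,c[:1],c[-1:])
E
```

```text
level [[196.8, 417.2], [156.5, 167.6], [476.3, 165.7], [439.0, 409.7]]
tilted [[197.3, 414.6], [159.1, 166.7], [477.6, 166.2], [440.6, 414.5]]
150 [] [] 0
170 [167] [199] 33
200 [167] [199] 33
230 [162] [199] 36
260 [157] [199] 43
380 [157] [199] 43
410 [157] [199] 43
440 [0] [199] 37
470 [0] [198] 35
490 [0] [2] 3
row 60 [] []
row 100 [] []
row 140 [] []
row 180 [163] [472]
```

>>> send_rows([
  [-1, 0, 0, -0.02, 0],
  [-1, -0.01, 0, -0.03, 0],
  [-1, -0.03, 0, -0.025, 0],
])

```text
time_s: 24.75
eef_pos: [0.5347, -0.175, 0.1715]
tool_rot: [2.236, -2.172, -0.061]
contact_force: [0.3, 0.9, -2.7]
gripper_width: 0.0132
```

```bash
python3 - <<'E'
from h import *
plan([.5146,.1738,.18],-1.228,-1,10,3)
print(R.from_rotvec(state()["tool_rot"]).as_matrix()[:,2].round(4))
E
```

```text
pos [ 0.5347 -0.175   0.1715] yaw -1.5422 t 24.75 F [ 0.3  0.9 -2.7] w 0.0132
[-1, -0.035, 0.001, -0.001, -0.031]
[-1, -0.035, -0.0, -0.001, -0.031]
[-1, -0.035, -0.001, -0.001, -0.031]
[-1, -0.035, -0.002, -0.001, -0.031]
[-1, -0.035, -0.003, -0.001, -0.031]
[-1, -0.035, -0.004, -0.001, -0.031]
[-1, -0.034, -0.006, -0.001, -0.031]
[-1, -0.034, -0.007, -0.001, -0.031]
[-1, -0.034, -0.008, -0.001, -0.031]
[-1, -0.034, -0.009, -0.001, -0.031]
[-0.0444  0.0103 -0.999 ]
```

>>> send_rows([
  [-1, -0.035, 0.001, -0.004, -0.031],
  [-1, -0.035, 0, -0.003, -0.031],
  [-1, -0.035, -0.001, -0.002, -0.031],
  [-1, -0.035, -0.002, -0.001, -0.031],
  [-1, -0.035, -0.003, -0.001, -0.031],
])

```text
time_s: 25.38
eef_pos: [0.5252, 0.0037, 0.195]
tool_rot: [2.408, -1.995, -0.05]
contact_force: [-0.3, -0.3, -2.9]
gripper_width: 0.013
```

```bash
python3 - <<'E'
from h import *
plan([.5146,.1738,.18],-1.228,-1,5,3)
print(R.from_rotvec(state()["tool_rot"]).as_matrix()[:,2].round(4))
E
```

```text
pos [0.5252 0.0037 0.195 ] yaw -1.3841 t 25.375 F [-0.3 -0.3 -2.9] w 0.013
[-1, -0.034, -0.004, 0.003, -0.031]
[-1, -0.034, -0.005, 0.003, -0.031]
[-1, -0.033, -0.006, 0.003, -0.031]
[-1, -0.033, -0.007, 0.003, -0.031]
[-1, -0.033, -0.008, 0.003, -0.031]
[-0.0338  0.0096 -0.9994]
```

>>> send_rows([
  [-1, -0.034, -0.004, 0.001, -0.031],
  [-1, -0.034, -0.005, 0.001, -0.031],
  [-1, -0.033, -0.006, 0.001, -0.031],
  [-1, -0.033, -0.007, 0.001, -0.031],
  [-1, -0.02, -0.004, 0.001, -0.02],
])

```text
time_s: 26.0
eef_pos: [0.5125, 0.1653, 0.199]
tool_rot: [2.557, -1.812, -0.045]
contact_force: [0.9, -0.3, -2.6]
gripper_width: 0.013
```

>>> send_rows([
  [-1, 0, 0, 0, 0],
  [-1, 0, 0, 0, 0],
])

```text
time_s: 26.25
eef_pos: [0.5125, 0.1657, 0.2]
tool_rot: [2.559, -1.811, -0.044]
contact_force: [0.4, 0.1, -3.1]
gripper_width: 0.0129
```

```bash
python3 - <<'E'
from h import *
plan([.5146,.1738,.18],-1.228,-1,1,4)
print(R.from_rotvec(state()["tool_rot"]).as_matrix().round(4).tolist())
E
```

```text
pos [0.5125 0.1657 0.2   ] yaw -1.232 t 26.25 F [ 0.4  0.1 -3.1] w 0.0129
[-1, -0.0069, -0.0047, 0.02, -0.004]
[[0.3323, -0.9428, -0.0269], [-0.943, -0.3327, 0.0108], [-0.0192, 0.0218, -0.9996]]
```

>>> send_rows([
  [-1, -0.002, -0.0025, 0.012, -0.002],
  [-1, -0.002, -0.0025, 0.012, -0.002],
  [-1, -0.0013, -0.0015, 0.009, 0],
  [-1, 0, 0, 0.002, 0],
  [-1, 0, 0, 0, 0],
])

```text
time_s: 26.88
eef_pos: [0.5161, 0.1714, 0.1615]
tool_rot: [2.558, -1.808, -0.045]
contact_force: [0.1, 0.9, -2.1]
gripper_width: 0.013
```

```bash
cat >> h.py <<'E'
def aim(z,n=1,L=.045):
    s=state();T=R.from_rotvec(s["tool_rot"]).as_matrix();e=s["eef_pos"];t=T[:,2]
    tgt=np.array([*(AX-L*t[:2]),z]);d=T.T@(tgt-e)
    print("pos",e.round(4),"t",round(s["time_s"],2),"F",s["contact_force"].round(1),"M",s["torque"].round(2),"tilt",t[:2].round(4),"w",round(s["gripper_width"],4))
    print("shift tool",d.round(4),"twist",round(-(HY-np.pi/2-yaw(s)),4))
E
python3 - <<'E'
from h import *
aim(.15)
m=camera_model("wrist");w=read_camera("wrist");cv2.imwrite("pics/d1.png",w)
E
```

```text
pos [0.5161 0.1714 0.1615] t 26.88 F [ 0.1  0.9 -2.1] M [-0.05 -0.13 -0.04] tilt [-0.0286  0.0095] w 0.013
shift tool [-0.0017 -0.0007  0.0115] twist -0.0032
```

```bash
python3 - <<'E'
from h import *
s=state();T=R.from_rotvec(s["tool_rot"]).as_matrix();e=s["eef_pos"];m=camera_model("wrist")
w=cv2.imread("pics/d1.png");sat=cv2.cvtColor(w,cv2.COLOR_BGR2HSV)[...,1];mk=sat<80
def tool(px,h):  # intersect with plane tool z=h (cover roof)
    o,d=ray(m,px);o=T.T@(o-e);d=d@T;k=(h-o[2])/d[:,2];return o+d*k[:,None]
h=.0106
L=[];Rr=[]
for y in range(180,330,15):
    r=mk[y];x=320
    # walk outward: leftmost low-sat contiguous from a start well inside
    a=260
    while a>0 and mk[y,a-1]:a-=1
    b=380
    while b<639 and mk[y,b+1]:b+=1
    P=tool([[a,y],[b,y]],h);print(y,a,b,P[:,:2].round(4).tolist(),"mid y",P[:,1].mean().round(4),"w",(P[1,1]-P[0,1]).round(4))
F=[]
for x in range(190,460,30):
    y=200
    while y>0 and mk[y-1,x]:y-=1
    P=tool([[x,y]],h);F.append(P[0,:2]);print("far",x,y,P[0,:2].round(4))
E
```

```text
180 162 472 [[0.0623, -0.0686], [0.0623, 0.0665]] mid y -0.0011 w 0.1351
195 165 470 [[0.0557, -0.0683], [0.0557, 0.0665]] mid y -0.0009 w 0.1348
210 167 467 [[0.0489, -0.0683], [0.0489, 0.0661]] mid y -0.0011 w 0.1345
225 169 466 [[0.0419, -0.0684], [0.0419, 0.0666]] mid y -0.0009 w 0.1351
240 172 463 [[0.0347, -0.0681], [0.0347, 0.0663]] mid y -0.0009 w 0.1343
255 174 461 [[0.0273, -0.0682], [0.0273, 0.0663]] mid y -0.0009 w 0.1345
270 176 459 [[0.0197, -0.0683], [0.0197, 0.0664]] mid y -0.001 w 0.1347
285 179 457 [[0.0118, -0.068], [0.0118, 0.0665]] mid y -0.0007 w 0.1345
300 181 454 [[0.0036, -0.0681], [0.0036, 0.0661]] mid y -0.001 w 0.1342
315 183 452 [[-0.0048, -0.0682], [-0.0048, 0.0662]] mid y -0.001 w 0.1344
far 190 157 [ 0.072  -0.0551]
far 220 156 [ 0.0724 -0.0423]
far 250 156 [ 0.0724 -0.0295]
far 280 156 [ 0.0724 -0.0167]
far 310 156 [ 0.0723 -0.004 ]
far 340 156 [0.0723 0.0088]
far 370 156 [0.0723 0.0215]
far 400 156 [0.0724 0.0343]
far 430 155 [0.0728 0.047 ]
```

>>> send_rows([
  [-1, -0.001, 0.0002, 0.006, -0.002],
  [-1, -0.0007, 0.0001, 0.006, -0.001],
  [-1, 0, 0, 0.005, 0],
  [-1, 0, 0, 0, 0],
])

```text
time_s: 27.42
eef_pos: [0.5148, 0.1734, 0.144]
tool_rot: [2.562, -1.805, -0.045]
contact_force: [0.0, 0.0, -2.4]
gripper_width: 0.0126
```

```bash
python3 -c "
from h import *
aim(.125)"
```

```text
pos [0.5148 0.1734 0.144 ] t 27.43 F [ 0.   0.  -2.4] M [-0.03 -0.12  0.04] tilt [-0.0277  0.0103] w 0.0126
shift tool [ 0.0008 -0.0014  0.0189] twist 0.0002
```

>>> send_rows([
  [-1, 0.0005, -0.0003, 0.005, 0],
  [-1, 0.0002, 0, 0.005, 0],
  [-1, 0, 0, 0.003, 0],
  [-1, 0, 0, 0, 0],
])

```text
time_s: 27.92
eef_pos: [0.515, 0.1729, 0.1301]
tool_rot: [2.562, -1.805, -0.045]
contact_force: [-0.5, -0.5, -3.2]
gripper_width: 0.0129
```

```bash
python3 -c "
from h import *
aim(.122)"
```

```text
pos [0.515  0.1729 0.1301] t 27.93 F [-0.5 -0.5 -3.2] M [ 0.   -0.08  0.04] tilt [-0.0276  0.0103] w 0.0129
shift tool [ 0.     -0.0011  0.0081] twist 0.0001
```

>>> send_rows([
  [-1, 0, -0.0001, 0.002, 0],
  [-1, 0, 0, 0.002, 0],
  [-1, 0, 0, 0, 0],
])

```text
time_s: 28.3
eef_pos: [0.5152, 0.173, 0.1261]
tool_rot: [2.562, -1.805, -0.044]
contact_force: [-0.7, 0.4, -3.2]
gripper_width: 0.013
```

>>> send_rows([
  [-1, 0, 0, 0.0015, 0],
  [-1, 0, 0, 0, 0],
])

```text
time_s: 28.55
eef_pos: [0.5152, 0.1731, 0.1246]
tool_rot: [2.562, -1.805, -0.044]
contact_force: [0.1, -0.5, -3.0]
gripper_width: 0.0128
```

>>> send_rows([
  [-1, 0, 0, 0.0015, 0],
  [-1, 0, 0, 0, 0],
])

```text
time_s: 28.8
eef_pos: [0.5151, 0.1731, 0.1231]
tool_rot: [2.563, -1.805, -0.044]
contact_force: [-0.3, -0.2, -1.8]
gripper_width: 0.0129
```

>>> send_rows([
  [-1, 0, 0, 0.001, 0],
  [-1, 0, 0, 0, 0],
])

```text
time_s: 29.05
eef_pos: [0.5152, 0.1732, 0.122]
tool_rot: [2.563, -1.805, -0.044]
contact_force: [-1.0, 0.5, -2.7]
gripper_width: 0.013
```

>>> send_rows([
  [-1, 0, 0, 0.001, 0],
  [-1, 0, 0, 0, 0],
])

```text
time_s: 29.3
eef_pos: [0.5153, 0.1732, 0.1214]
tool_rot: [2.563, -1.805, -0.043]
contact_force: [0.2, 0.3, -2.6]
gripper_width: 0.013
```

>>> send_rows([
  [-1, 0, 0, 0.001, 0],
  [-1, 0, 0, 0, 0],
])

```text
time_s: 29.55
eef_pos: [0.5155, 0.1732, 0.1212]
tool_rot: [2.564, -1.806, -0.042]
contact_force: [0.9, -1.0, -1.7]
gripper_width: 0.013
```

>>> send_rows([
  [-1, 0, 0, 0.001, 0],
  [-1, 0, 0, 0, 0],
])

```text
time_s: 29.8
eef_pos: [0.5157, 0.1733, 0.121]
tool_rot: [2.564, -1.806, -0.041]
contact_force: [-0.2, -0.6, -0.5]
gripper_width: 0.0132
```

>>> send_rows([
  [-1, 0, 0, 0.001, 0],
  [-1, 0, 0, 0, 0],
])

```text
time_s: 30.05
eef_pos: [0.5157, 0.1733, 0.1208]
tool_rot: [2.565, -1.806, -0.04]
contact_force: [-1.8, -0.6, 0.2]
gripper_width: 0.0126
```

```bash
python3 -c "
from h import *
aim(.118)"
```

```text
pos [0.5157 0.1733 0.1208] t 30.05 F [-1.8 -0.6  0.2] M [-0.48  0.3  -0.1 ] tilt [-0.0236  0.0112] w 0.0126
shift tool [0.0001 0.     0.0028] twist 0.0006
```

>>> send_rows([
  [-1, 0, 0, 0.0015, 0],
  [-1, 0, 0, 0.0008, 0],
], force=20)

```text
time_s: 30.3
eef_pos: [0.5159, 0.1735, 0.1206]
tool_rot: [2.566, -1.806, -0.039]
contact_force: [-3.3, 1.1, 4.7]
gripper_width: 0.0128
```

```bash
python3 -c "
from h import *
aim(.118)"
```

```text
pos [0.5159 0.1735 0.1206] t 30.3 F [-3.3  1.1  4.7] M [-0.43  1.23 -0.11] tilt [-0.0222  0.0115] w 0.0128
shift tool [0.0002 0.0003 0.0026] twist 0.0011
```

>>> send_rows([
  [-0.5, 0, 0, 0, 0],
  [0, 0, 0, 0, 0],
  [0.3, 0, 0, -0.004, 0],
  [0.3, 0, 0, -0.015, 0],
  [0.3, 0, 0, -0.03, 0],
])

```text
time_s: 30.92
eef_pos: [0.5163, 0.1724, 0.1684]
tool_rot: [2.563, -1.804, -0.042]
contact_force: [0.0, -0.1, 0.4]
gripper_width: 0.0558
```

>>> send_rows([
  [0.3, -0.005, 0, -0.04, 0],
  [0.3, -0.02, 0, -0.03, 0],
  [0.3, 0, 0, 0, 0],
])

```text
time_s: 31.3
eef_pos: [0.5108, 0.1956, 0.2473]
tool_rot: [2.568, -1.809, -0.036]
contact_force: [-0.5, -0.8, -0.5]
gripper_width: 0.0553
```

```bash
python3 - <<'E'
from h import *
s=state();print(s["eef_pos"].round(4),s["time_s"],s["contact_force"].round(1),s["gripper_width"])
m=camera_model("wrist");w=read_camera("wrist");cv2.imwrite("pics/e1.png",w)
q=[(.068,.068),(.068,-.068),(-.068,-.068),(-.068,.068)]
for z in(.11,.113,.116):print(z,proj(m,[hw(*c)+[z] for c in q]).round(0).tolist())
print("housing",proj(m,[hw(c[0]/.068*.0875,c[1]/.068*.0875)+[.06] for c in q]).round(0).tolist())
hsv=cv2.cvtColor(w,cv2.COLOR_BGR2HSV);mk=((hsv[...,1]<90)).astype(np.uint8)
blue=cv2.inRange(hsv,(100,120,40),(128,255,255))
n,l,st,ce=cv2.connectedComponentsWithStats(cv2.morphologyEx(mk,2,np.ones((5,5))))
i=l[int(proj(m,[hw(-.03,-.03)+[.11]])[0][1]),int(proj(m,[hw(-.03,-.03)+[.11]])[0][0])]
c=max(cv2.findContours((l==i).astype(np.uint8),0,2)[0],key=cv2.contourArea)
print(st[i],cv2.approxPolyDP(cv2.convexHull(c),12,True)[:,0].tolist())
E
```

```text
[0.5108 0.1956 0.2473] 31.3 [-0.5 -0.8 -0.5] 0.05529008665049528
0.11 [[245.0, 279.0], [232.0, 115.0], [412.0, 115.0], [398.0, 278.0]]
0.113 [[244.0, 280.0], [231.0, 115.0], [413.0, 115.0], [399.0, 279.0]]
0.116 [[244.0, 282.0], [230.0, 115.0], [414.0, 115.0], [400.0, 281.0]]
housing [[237.0, 274.0], [220.0, 92.0], [421.0, 92.0], [404.0, 274.0]]
[  231   113   180   207 27855] [[410, 114], [396, 275], [325, 319], [244, 276], [231, 114]]
```

```bash
python3 - <<'E'
from h import *
a=cv2.imread("pics/scene0.png").astype(int);b=read_camera("scene");cv2.imwrite("pics/s9.png",b);b=b.astype(int)
for n,(x,y) in dict(breadboard=(358,326),board=(278,240),buzzer=(403,302),driver=(260,355),reel=(451,197),yellow=(110,230),meter=(25,310)).items():
    print(n,np.abs(a[y-14:y+14,max(0,x-25):x+25]-b[y-14:y+14,max(0,x-25):x+25]).mean().round(1))
m=camera_model("scene");q=[(.068,.068),(.068,-.068),(-.068,-.068),(-.068,.068)]
print(state()["contact_force"].round(1))
sign_off()
E
```

```text
breadboard 4.4
board 3.2
buzzer 3.6
driver 3.4
reel 3.6
yellow 22.7
meter 2.6
[ 0.1 -0.4 -0.5]
the job is handed in; nothing more can be done
```

The job is done and handed in at about 31.4 s of the 64 s allowed. The cover is on the housing with its pin through the slot and hole, and the bystanders have not moved.

- **Spin:** The first stroke only reached about half a turn a second, so I gave the rotor a second one, to about 3.6 rad/s. It then ran free for about 3 s.
- **Stop:** I braked it with the fingertip at 5–6 N while it was still turning. It stopped about 9° short of the slot, so I eased it the rest of the way with the same finger before lifting off. It rested about 1° from aligned.
- **Cover:** I drew the grey cover out by its tab, stood it clear of the shelf, took it by the knob and lowered it on. The highest force on the tool that I read was about 14 N, as the gripper closed on the knob.

**Last checks:**
- **Cover fit:** In the wrist picture the cover's top corners are within about 1–3 px of where they should be when it sits flush and in line, and the last height while gripping it agrees. I could not see the pin itself; that it is through follows from the seating height.
- **Bystanders:** Picture differences around the breadboard, board, buzzer, screwdriver and reel are at noise level. The patch around the yellow look-alike differs more (22.7 against about 3–4). I put that down to the arm or its shadow having moved there, but did not check it in a picture.

**Did not match the description:**
- **Fingertips:** They met the disc with only about 4 mm between them and the reported tool point, not 25 mm. I felt for the disc surface instead.
- **Tool tilt:** The tool built up 1.5–2.5° of tilt during fast moves, so the cover was set down slightly tilted and levelled as it seated.

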